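# Stir polishing cones in among the nuts

## Task

In the round pan three big steel nuts lie in one half and three stone polishing cones in the other. Lift the stirring stick out of its wooden stand by its square handle and stir the pieces with its foot until every one has been shifted well away from where it lay and both kinds lie in both halves of the pan (either side of the line between its two lugs, not just on the line). Then stand the stick back in its well and let go; keep every piece in the pan, do not touch them with the gripper, and do not push the pan out of place or disturb the other things.

Things in the scene. Friction and masses are not known exactly. Their poses are not given: they have to be found in the camera images.
- pan_centre (a point): Round open aluminium pan, loose, about 2 kg: 204 mm across the rim, 48 mm high, inner floor 184 mm across and 5 mm above the bench, wall 4 mm. This point is the centre of the inner floor, z up. The pan has two small wire lug handles outside the rim, at its +x and -x ends (reaching 124 mm from the centre); the line between the lugs (its x axis) parts the pan into two halves, y > 0 and y < 0.
- stick_grip (a point): Wooden stirring stick, 206 mm long, 80 g, standing upright and loose in the stand's well: a round foot 30 mm thick over the lowest 32 mm, tapering to an 18 mm shaft, and on top a dark square rubber-sleeved handle 24 x 24 mm and 70 mm long. This point is on the stick's axis in the handle, 175 mm above its foot and 31 mm below its top; z along the stick, upward; x and y square to the handle's flat faces. Grip it from above by two opposite flats.
- stick_tip (a point): Foot (lower end) of the stick, centre of its flat underside; axes as stick_grip. It stirs by moving through the pieces a few mm above the pan's floor.
- well_mouth (a point): Stand for the stick: wooden block 90 x 90 x 80 mm fixed to the bench, with one round well, 42 mm wide and 68 mm deep (rim bevelled 4 mm), open at the top. This point is the centre of the well's mouth on the block's top, 80 mm above the bench; z up.
- nut0_c (a point): Large hexagon steel nut, one of three alike, 27.5 mm across flats, 32 mm across corners, 20 mm thick, about 60 g, smooth (friction about 0.15), lying flat in the pan (at first all three in the y > 0 half). This point is its centre, 10 mm above its underside.
- nut1_c (a point): Large hexagon steel nut, one of three alike, 27.5 mm across flats, 32 mm across corners, 20 mm thick, about 60 g, smooth (friction about 0.15), lying flat in the pan (at first all three in the y > 0 half). This point is its centre, 10 mm above its underside.
- nut2_c (a point): Large hexagon steel nut, one of three alike, 27.5 mm across flats, 32 mm across corners, 20 mm thick, about 60 g, smooth (friction about 0.15), lying flat in the pan (at first all three in the y > 0 half). This point is its centre, 10 mm above its underside.
- cone0_c (a point): Blunt stone-grey polishing cone, one of three alike, 30 mm across the base, 18 mm across the top, 26 mm high, about 30 g, smooth (friction about 0.15), standing on its base in the pan (at first all three in the y < 0 half). This point is on its axis half-way up.
- cone1_c (a point): Blunt stone-grey polishing cone, one of three alike, 30 mm across the base, 18 mm across the top, 26 mm high, about 30 g, smooth (friction about 0.15), standing on its base in the pan (at first all three in the y < 0 half). This point is on its axis half-way up.
- cone2_c (a point): Blunt stone-grey polishing cone, one of three alike, 30 mm across the base, 18 mm across the top, 26 mm high, about 30 g, smooth (friction about 0.15), standing on its base in the pan (at first all three in the y < 0 half). This point is on its axis half-way up.
- pine_block: Bystander: flat pine block 112 x 181 x 42 mm on the bench beyond the pan and stand; origin under its centre.
- duct_tape: Bystander: roll of grey tape 118 mm across, 48 mm high, on the bench at the left; origin under its centre.
- glue_bottle_green: Bystander: small glue bottle with a green spout, 52 mm wide, 131 mm high, at the right edge of the bench; origin under its centre.

How it is judged:
By the outcome, as a careful person would: the job done as asked, in the order asked, and still so for the second after the job is handed in, with the robot touching nothing.
It also fails if it takes over 72 s, if anything falls off the work surface, if the arm or the gripper's body presses on something with over 40 N, if the wrist force passes 120 N, or if a joint passes its speed limit or range.

## Robot

A 6-joint arm with a two-finger parallel gripper is mounted at the origin on a cart in front of the work surface, level with it; the furniture and walls round the work are solid. World frame = base frame: x ahead of the robot, y to its left, z up, the work surface at z = 0. Lengths are in m, angles in degrees, forces in N, time in s.
With the tool pointing down it reaches from about 0.35 to 0.875 m from the base axis. Payload 4.2 kg.
Tool frame: the origin (TCP) lies at the very end of the fingers, on their centre line; the grasp point (between the pads) lies r.pinch_z behind it (r.pinch_z is the distance from the TCP to the grasp point, in m); y points along the fingers, z is the direction in which the jaws open and shut, and the axes are right-handed (so a half turn about y gives the same grasp; the last joint's range is limited). The gripper opens to 87 mm and grips with 3 to 60 N. Pads are 19 mm wide; open, the fingers measure 117 mm over their backs; the gripper's body (75 mm by 190 mm) begins 51 mm behind the grasp point.
Start: joints at [91.994, 22.042, 0.453, 0, -68.411, -14.817], TCP at [0.139, 0.609, 0.223] pointing down, gripper open.
Joint ranges: [-179.83, 179.83], [-69.29, 118.12], [-61.27, 80.66], [-181.25, 117.63], [-171.15, -9.14], [-177.46, 177.46]. Speed limits (degrees/s): [159.86, 159.86, 180, 180, 180, 180].

## Interface

Orientations are given as a 3x3 rotation matrix whose columns are the frame's x, y, z axes.
In Python, from station import sense, capture, camera_params, r gives the robot as it stands.
- The arm moves only by the tool move_arm, never from a script. Its argument "increments" is text: rows parted by semicolons, each of 7 numbers parted by spaces: the closure, from -1 (fully open) to 1 (shut), so that 0 is half open, then the shift along the tool's x, y, z in m, then the turn, a rotation vector about the tool's x, y, z in rad. In form: hand x y z wx wy wz; .... A call has 1 to 8 rows; each row is the pose to reach, as a shift and turn from the pose commanded when the call began, along the tool's axes at that moment; what a row does not reach only later rows make up. A row lasts 1/10 s, in which the tool goes at most 50 mm and 8.59 degrees, less where a joint would pass 70% of its speed; a pose out of reach is approached as far as the arm can. A call with a gripper value outside its range is refused whole. The fingers move at their own pace and stop on an object; the grip force is fixed at half the most. Time passes only in rows, so rows that repeat a pose let the fingers close. It gives the time, the measured TCP pose, the force and the opening at its end, in the units of the state.
- sense(): the state, without advancing time (a new reading comes with each control period).
- capture(name): name is "side" or "top" or "wrist"; returns (picture, depth): 420x560x3 uint8, red, green, blue; 420x560 float32, m along the optical axis (not along the pixel's ray), 0 where there is no reading.
- camera_params(name): a dict with "fx", "fy", "cx", "cy" (pixels), "xyz" and "orientation" of the camera in the world. Camera axes: x right, y down, z forward; pixel columns grow to the right and rows downward; lengths in m; the calibration is good to about 2 mm. A picture is of the moment at which its call begins: read the wrist's pose just before it. camera_params takes no time and is no camera call; for the wrist camera it gives the pose at the moment of the call.
- r.finish_job(): hands the job in, once; it reports no verdict.
The state is a dict: "time_s": time; "joints": joint angles; "joint_velocities": joint speeds; "effort": joint torques, N m; "tcp_pos": TCP position; "ee_rot": TCP orientation; "wrist_force": force on the tool from outside, world axes, zero at the start; "moment": the same for the moment, N m; "gripper_width": opening from 0.0 (shut) to 1.0 (fully open).
Only numpy, scipy, OpenCV 4.12 (cv2) and the standard library are available. Lean on these libraries where they do the work, as an engineer would, in place of code of your own. Each camera call takes 0.05 s, during which the arm holds its last target.

## Working session

There is one attempt and no reset: what is moved stays moved. The work goes in short steps, Python scripts to look and compute and a tool call to move; the robot and the scene stay as the last step left them, time stands still between calls to the robot, and variables do not carry over. Pictures are saved under pics/ and viewed, and the job is handed in when it is done.

Besides the shell and the picture viewer there is one more tool, called after "Call:" by a JSON object that holds its "api" and its "payload", one argument or row to a line. move_arm: Moves the arm, as the interface text tells. Its arguments: {"type":"object","properties":{"increments":{"type":"string"}},"required":["increments"]}

```bash
ls; mkdir -p pics; python3 - <<'E'
from station import sense,capture,camera_params,r
import cv2
s=sense();print(s,r.pinch_z)
for n in("top","side"):
    p,d=capture(n);cv2.imwrite(f"pics/{n}0.png",p[:,:,::-1]);print(n,camera_params(n))
    import numpy as np;np.save(f"pics/{n}0.npy",d)
E
```

```text
pics
{'time_s': 0.0, 'joints': array([ 9.19932824e+01,  2.20917871e+01,  3.81025286e-01, -3.04433113e-02,
       -6.84114538e+01, -1.48167811e+01]), 'joint_velocities': array([-0.00066398, -0.06905012,  0.00253569,  0.04624339, -0.05965336,
       -0.00392059]), 'effort': array([ 2.34462677e-04, -3.90663815e+01,  1.87403351e+01,  4.21950459e+00,
        1.09828461e-02, -1.98926041e-04]), 'tcp_pos': array([0.13855569, 0.60883547, 0.22145354]), 'ee_rot': array([[-9.75014896e-01, -4.19572674e-04, -2.22139091e-01],
       [ 2.22139477e-01, -2.14890783e-03, -9.75012531e-01],
       [-6.82678180e-05, -9.99997603e-01,  2.18842080e-03]]), 'wrist_force': array([ 0.92911162, -0.56376077,  0.04238201]), 'moment': array([-0.03539389,  0.02700375, -0.035284  ]), 'gripper_width': 0.9966895357941886} 0.0187
top {'fx': 507.51060869601804, 'fy': 507.51060869601804, 'cx': 277.3761302543045, 'cy': 201.97778852865295, 'xyz': array([ 0.4405491 , -0.03337927,  1.43193599]), 'orientation': array([[ 0.01989707, -0.98890046,  0.14724126],
       [-0.99978018, -0.0206534 , -0.00360947],
       [ 0.00661044, -0.14713707, -0.98909402]])}
side {'fx': 487.93425480702314, 'fy': 487.93425480702314, 'cx': 280.18406830475016, 'cy': 213.37030109110185, 'xyz': array([ 0.28675503, -1.12272596,  0.70212606]), 'orientation': array([[ 0.95131092, -0.15074395,  0.26885646],
       [-0.30805195, -0.43508785,  0.84605116],
       [-0.01056092, -0.88767946, -0.46034079]])}
```

View pics/top0.png

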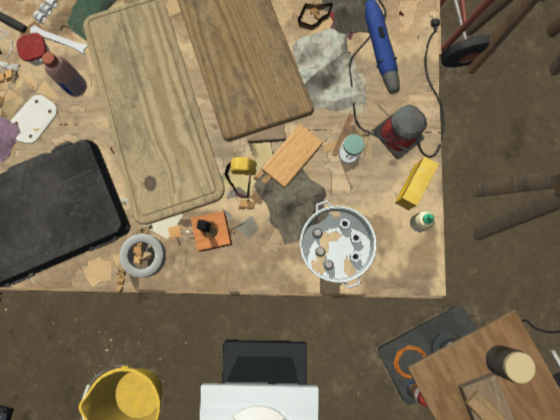

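View pics/side0.png

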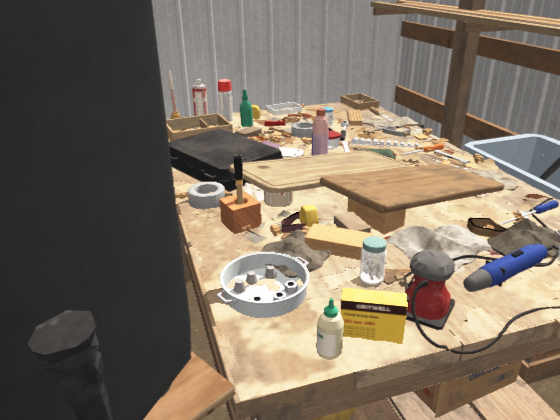

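```bash
python3 - <<'E'
import cv2
p=cv2.imread("pics/top0.png")
cv2.imwrite("pics/panc.png",cv2.resize(p[195:295,290:390],None,fx=6,fy=6,interpolation=cv2.INTER_CUBIC))
cv2.imwrite("pics/stc.png",cv2.resize(p[190:270,170:250],None,fx=6,fy=6,interpolation=cv2.INTER_CUBIC))
E
cat > h.py <<'E'
import numpy as np
from station import sense,capture,camera_params,r
def ray(name,u,v,z,cp=None):
    c=cp or camera_params(name)
    d=c['orientation']@np.array([(u-c['cx'])/c['fx'],(v-c['cy'])/c['fy'],1])
    return c['xyz']+d*(z-c['xyz'][2])/d[2]
def proj(name,P,cp=None):
    c=cp or camera_params(name)
    q=c['orientation'].T@(np.array(P)-c['xyz'])
    return c['fx']*q[0]/q[2]+c['cx'],c['fy']*q[1]/q[2]+c['cy']
E
```

```text
(no output)
```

View pics/panc.png

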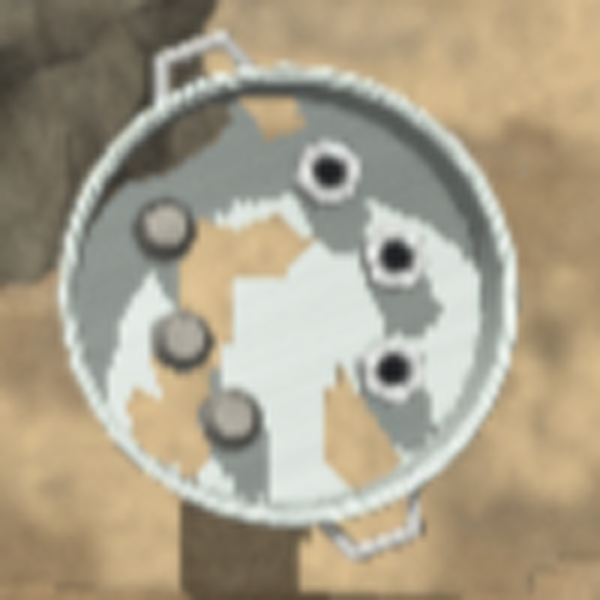

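View pics/stc.png

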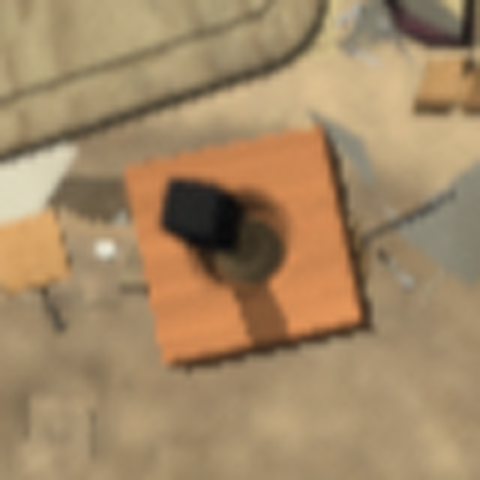

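```bash
python3 - <<'E'
from h import *
f=lambda x,y,ox,oy:((x+.5)/6-.5+ox,(y+.5)/6-.5+oy)
P=lambda x,y,z:ray("top",*f(x,y,290,195),z).round(4)
S=lambda x,y,z:ray("top",*f(x,y,170,190),z).round(4)
print("pan",P(289,294,.048))
for a in((62,294),(517,294),(289,67),(289,522)):print(P(*a,.048))
print("lugs",P(190,48,.04),P(388,542,.04))
for n in((328,170),(395,257),(393,370)):print("nut",P(*n,.025))
for n in((166,227),(183,339),(232,415)):print("cone",P(*n,.031))
print("block corners",[S(*c,.08) for c in((125,168),(320,127),(362,322),(172,363))])
print("hole",S(237,237,.08))
print("handletop",S(190,205,.218), S(200,212,.148))
E
python3 - <<'E'
import cv2
p=cv2.imread("pics/side0.png")
cv2.imwrite("pics/sst.png",cv2.resize(p[145:240,195:285],None,fx=6,fy=6,interpolation=cv2.INTER_CUBIC))
E
```

```text
pan [ 0.5354 -0.2053  0.048 ]
[ 0.5333 -0.1021  0.048 ]
[ 0.5375 -0.3089  0.048 ]
[ 0.6395 -0.205   0.048 ]
[ 0.433  -0.2055  0.048 ]
lugs [ 0.6486 -0.1602  0.04  ] [ 0.4249 -0.2513  0.04  ]
nut [ 0.5949 -0.2261  0.025 ]
nut [ 0.555  -0.2572  0.025 ]
nut [ 0.503  -0.2561  0.025 ]
cone [ 0.5663 -0.1505  0.031 ]
cone [ 0.5149 -0.1588  0.031 ]
cone [ 0.4807 -0.1814  0.031 ]
block corners [array([0.5947, 0.1937, 0.08  ]), array([0.6149, 0.1074, 0.08  ]), array([0.5282, 0.0857, 0.08  ]), array([0.5084, 0.169 , 0.08  ])]
hole [0.5649 0.1425 0.08  ]
handletop [0.5646 0.1439 0.218 ] [0.5689 0.1497 0.148 ]
```

View pics/sst.png

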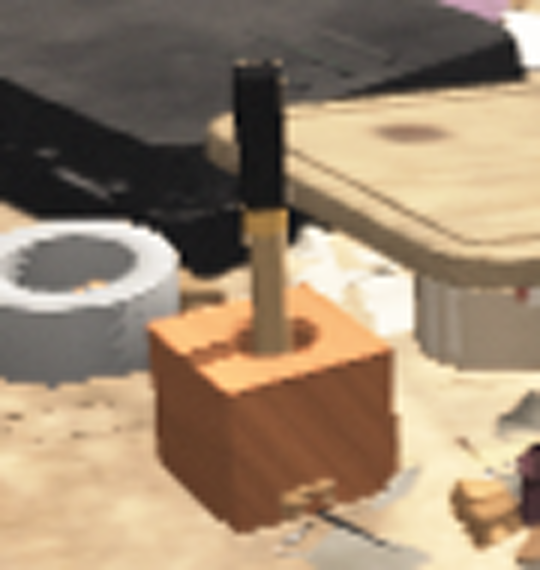

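```bash
cat >> h.py <<'E'
def d2t(dp,R=None):
    R=sense()['ee_rot'] if R is None else R
    return (R.T@np.array(dp)).round(4)
E
python3 - <<'E'
from h import *
s=sense();c=camera_params("wrist");R=s['ee_rot']
print(R.T@(c['xyz']-s['tcp_pos']),(R.T@c['orientation']).round(3),c['fx'])
print(d2t(np.array([.54,.14,.36])-s['tcp_pos']))
E
```

```text
[-0.08190471 -0.16217032 -0.00022369] [[-0.     0.954  0.3  ]
 [ 0.    -0.3    0.954]
 [ 1.     0.    -0.   ]] 295.1932788557474
[-0.4956 -0.1377  0.3683]
```

Call:
{"api": "move_arm", "payload": {
  "increments": "-1 0 -0.05 0 0 0 0; -1 0 -0.1 0 0 0 0; -1 -0.03 -0.138 0.02 0 0 0; -1 -0.07 -0.138 0.05 0 0 0; -1 -0.11 -0.138 0.08 0 0 0; -1 -0.15 -0.138 0.11 0 0 0; -1 -0.19 -0.138 0.14 0 0 0; -1 -0.23 -0.138 0.17 0 0 0"
}}

```text
time_s: 0.9
tcp_pos: [0.3248, 0.3919, 0.3603]
ee_rot: [[-0.975, -0.0, -0.221], [0.221, -0.0, -0.975], [0.0, -1.0, 0.0]]
wrist_force: [1.1, 0.6, 0.8]
gripper_width: 1.001
```

Call:
{"api": "move_arm", "payload": {
  "increments": "-1 -0.04 0 0.03 0 0 0; -1 -0.08 0 0.06 0 0 0; -1 -0.12 0 0.09 0 0 0; -1 -0.16 0 0.12 0 0 0; -1 -0.20 0 0.15 0 0 0; -1 -0.24 0 0.18 0 0 0; -1 -0.265 0 0.198 0 0 0; -1 -0.265 0 0.198 0 0 0"
}}

```text
time_s: 1.7
tcp_pos: [0.5402, 0.1391, 0.3591]
ee_rot: [[-0.974, -0.002, -0.227], [0.227, -0.001, -0.974], [0.002, -1.0, 0.002]]
wrist_force: [-0.2, -0.1, 0.4]
gripper_width: 0.999
```

```bash
python3 - <<'E'
from h import *
import cv2
s=sense();print(s['time_s'],s['tcp_pos'],s['ee_rot'],s['joints'])
c=camera_params("wrist");p,d=capture("wrist");cv2.imwrite("pics/w1.png",p[:,:,::-1]);np.save("pics/w1.npy",d)
import pickle;pickle.dump(c,open("pics/w1.pkl","wb"))
E
```

```text
1.7 [0.54019118 0.13911812 0.35912691] [[-0.97387159 -0.00208345 -0.22708982]
 [ 0.22709305 -0.0014726  -0.97387195]
 [ 0.0016946  -0.99999675  0.00190726]] [ 3.10948762e+01  1.18625930e+01  5.34506782e+00  1.06654179e-02
 -8.36282712e+01  4.57780122e+01]
```

View pics/w1.png

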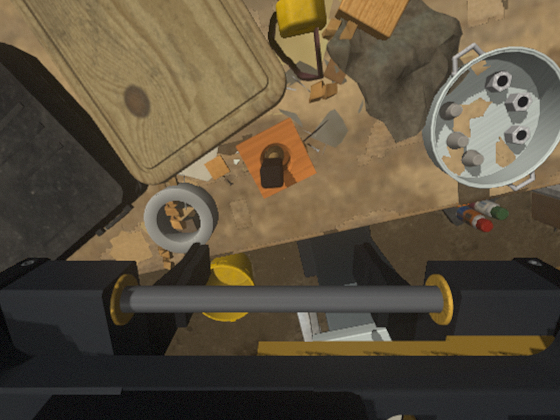

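```bash
python3 - <<'E'
import cv2
p=cv2.imread("pics/w1.png")
cv2.imwrite("pics/w1c.png",cv2.resize(p[110:205,230:325],None,fx=7,fy=6.3,interpolation=cv2.INTER_CUBIC))
g=cv2.resize(p[145:195,250:295],None,fx=12,fy=12,interpolation=cv2.INTER_CUBIC)
cv2.imwrite("pics/w1d.png",cv2.convertScaleAbs(g,alpha=2.5))
E
```

```text
(no output)
```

View pics/w1d.png

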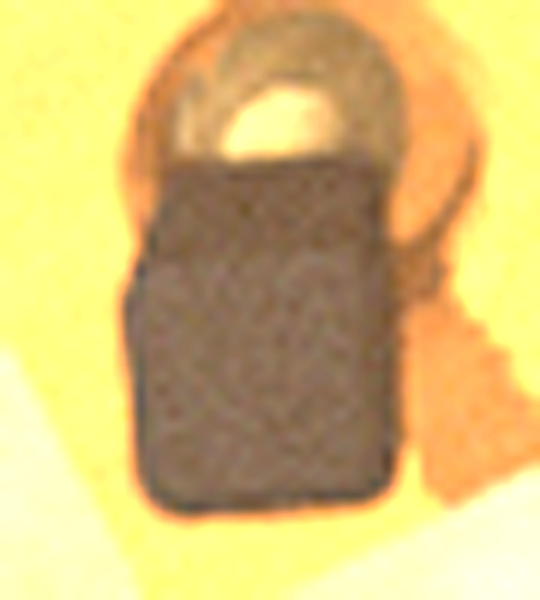

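```bash
python3 - <<'E'
from h import *
import pickle
c=pickle.load(open("pics/w1.pkl","rb"));d=np.load("pics/w1.npy")
f=lambda x,y:((x+.5)/12-.5+250,(y+.5)/12-.5+145)
q=[ray("",*f(*a),.218,c) for a in((130,265),(390,250),(400,505),(145,517))]
for a in q:print(a.round(4))
print(np.mean(q,0)); 
for i in range(4):
    e=q[(i+1)%4]-q[i];print(np.linalg.norm(e),np.degrees(np.arctan2(e[1],e[0])))
u,v=f(265,385);z=d[int(round(v)),int(round(u))];print("depth",z,c['xyz']+c['orientation']@(z*np.array([(u-c['cx'])/c['fx'],(v-c['cy'])/c['fy'],1])))
# bottom of handle front edge z=.148
# block corners in w1
for a in((236,153),(293,115),(318,158),(263,194)):print("blk",ray("",*a,.08,c))
# foot top plane? circle visible
u,v=f(295,150);print("foot",ray("",u,v,.044,c))
E
```

```text
[0.5764 0.1527 0.218 ]
[0.5726 0.1307 0.218 ]
[0.5506 0.1349 0.218 ]
[0.5547 0.1569 0.218 ]
[0.56358201 0.14380881 0.218     ]
0.02235377434684386 -99.83025799384494
0.022409345657642094 169.16898830548743
0.022393660767019204 79.61423407398638
0.022192984907700847 -10.941044067833973
depth 0.30698603 [0.56370609 0.14388305 0.21824002]
blk [0.58423332 0.19723489 0.08      ]
blk [0.61737006 0.10365277 0.08      ]
blk [0.5494606  0.08057338 0.08      ]
blk [0.51450353 0.17370581 0.08      ]
foot [0.56119531 0.14560218 0.044     ]
```

View pics/w1c.png

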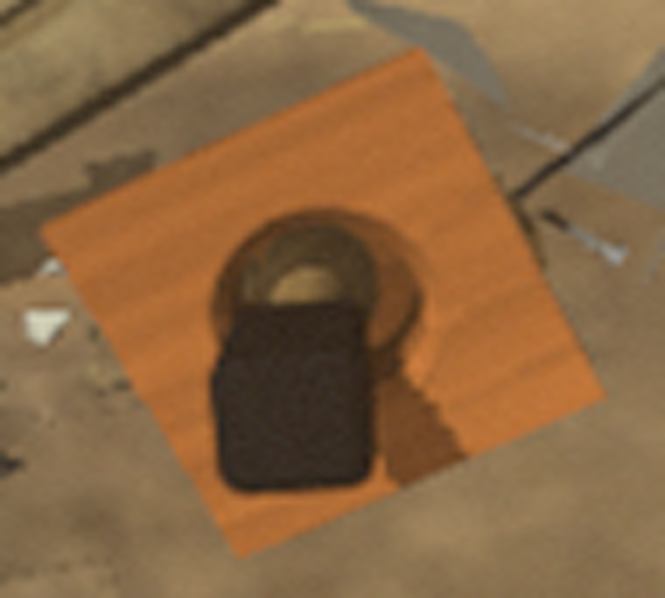

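Call:
{"api": "move_arm", "payload": {
  "increments": "-1 -0.022 0 -0.0096 0 -0.05 0; -1 -0.022 0.03 -0.0096 0 -0.05 0; -1 -0.022 0.07 -0.0096 0 -0.05 0; -1 -0.022 0.1 -0.0096 0 -0.05 0; -1 -0.022 0.13 -0.0096 0 -0.05 0; -1 -0.022 0.16 -0.0096 0 -0.05 0; -1 -0.022 0.19 -0.0096 0 -0.05 0; -1 -0.022 0.19 -0.0096 0 -0.05 0"
}}

```text
time_s: 2.55
tcp_pos: [0.5585, 0.1463, 0.1662]
ee_rot: [[-0.985, -0.009, -0.172], [0.172, -0.004, -0.985], [0.009, -1.0, 0.005]]
wrist_force: [0.1, -0.3, -1.3]
gripper_width: 1.0
```

```bash
python3 - <<'E'
from h import *
import pickle,cv2
s=sense();print(s['tcp_pos'],s['ee_rot'].round(4), np.degrees(np.arctan2(s['ee_rot'][1,2],s['ee_rot'][0,2])))
print(s['ee_rot'].T@(np.array([.5637,.1438,.168])-s['tcp_pos']))
c=pickle.load(open("pics/w1.pkl","rb"))
q=[ray("",230+(a+.5)/7-.5,110+(b+.5)/6.3-.5,.08,c) for a,b in((42,230),(420,47),(606,397),(243,557))]
print(np.array(q).round(4),np.mean(q,0)); 
p,d=capture("wrist");cv2.imwrite("pics/w2.png",p[:,:,::-1])
E
```

```text
[0.55850149 0.14631752 0.16615417] [[-0.985  -0.0095 -0.1721]
 [ 0.1721 -0.0037 -0.9851]
 [ 0.0087 -0.9999  0.0052]] -99.90911237574899
[-0.00553797 -0.00188583  0.00159501]
[[0.594  0.1951 0.08  ]
 [0.6158 0.109  0.08  ]
 [0.5286 0.0875 0.08  ]
 [0.5079 0.1733 0.08  ]] [0.56156772 0.14123363 0.08      ]
```

View pics/w2.png

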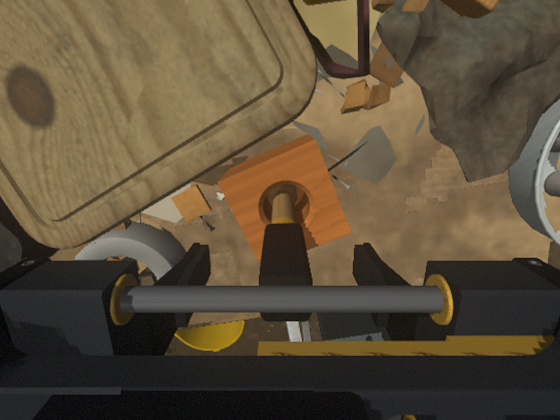

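Call:
{"api": "move_arm", "payload": {
  "increments": "-1 -0.005 -0.002 0.0015 0 0 0; -1 -0.005 -0.002 0.0015 0 0 0; -1 -0.005 -0.002 0.0015 0 0 0"
}}

```text
time_s: 2.9
tcp_pos: [0.5678, 0.1446, 0.1744]
ee_rot: [[-0.985, 0.003, -0.173], [0.173, 0.002, -0.985], [-0.003, -1.0, -0.002]]
wrist_force: [-0.2, 0.6, 0.2]
gripper_width: 1.005
```

Call:
{"api": "move_arm", "payload": {
  "increments": "-1 0 0 0 0 0 0; -1 0 0 0 0 0 0; -1 0 0 0 0 0 0"
}}

```text
time_s: 3.2
tcp_pos: [0.5668, 0.1441, 0.1728]
ee_rot: [[-0.985, 0.0, -0.173], [0.173, 0.0, -0.985], [-0.0, -1.0, -0.0]]
wrist_force: [-0.5, -0.5, -0.2]
gripper_width: 1.0
```

Call:
{"api": "move_arm", "payload": {
  "increments": "-1 0.003 0.0045 0.001 0 0 0; -1 0.003 0.0045 0.001 0 0 0; -1 0.003 0.0045 0.001 0 0 0; 1 0.003 0.0045 0.001 0 0 0; 1 0.003 0.0045 0.001 0 0 0; 1 0.003 0.0045 0.001 0 0 0; 1 0.003 0.0045 0.001 0 0 0; 1 0.003 0.0045 0.001 0 0 0"
}}

```text
time_s: 4.0
tcp_pos: [0.5637, 0.1437, 0.1681]
ee_rot: [[-0.985, 0.0, -0.173], [0.173, 0.0, -0.985], [-0.0, -1.0, -0.0]]
wrist_force: [0.4, 0.1, -0.9]
gripper_width: 0.632
```

Call:
{"api": "move_arm", "payload": {
  "increments": "1 0 0 0 0 0 0; 1 0 0 0 0 0 0; 1 0 0 0 0 0 0; 1 0 0 0 0 0 0; 1 0 0 0 0 0 0; 1 0 0 0 0 0 0"
}}

```text
time_s: 4.6
tcp_pos: [0.5637, 0.1437, 0.1681]
ee_rot: [[-0.985, 0.0, -0.173], [0.173, 0.0, -0.985], [-0.0, -1.0, -0.0]]
wrist_force: [0.4, 0.4, 0.5]
gripper_width: 0.278
```

Call:
{"api": "move_arm", "payload": {
  "increments": "1 0 -0.015 0 0 0 0; 1 0 -0.035 0 0 0 0; 1 0 -0.055 0 0 0 0; 1 0 -0.075 0 0 0 0; 1 0 -0.095 0 0 0 0; 1 0 -0.11 0 0 0 0; 1 0 -0.11 0 0 0 0; 1 0 -0.11 0 0 0 0"
}}

```text
time_s: 5.4
tcp_pos: [0.5633, 0.1437, 0.2774]
ee_rot: [[-0.985, -0.001, -0.173], [0.173, 0.0, -0.985], [0.001, -1.0, -0.0]]
wrist_force: [-0.8, -0.6, -0.5]
gripper_width: 0.274
```

```bash
python3 - <<'E'
from h import *
import pickle,cv2
s=sense();print(s['tcp_pos'],s['gripper_width'],s['wrist_force'])
for n in("side","wrist"):
    p,d=capture(n);cv2.imwrite(f"pics/{n}3.png",p[:,:,::-1])
E
python3 -c "
import cv2
p=cv2.imread('pics/side3.png')
cv2.imwrite('pics/s3c.png',cv2.resize(p[60:260,160:320],None,fx=3,fy=3))"
```

```text
[0.56325428 0.1436652  0.2773578 ] 0.2735450598980406 [-0.84895647 -0.62421589 -0.50714964]
```

View pics/s3c.png

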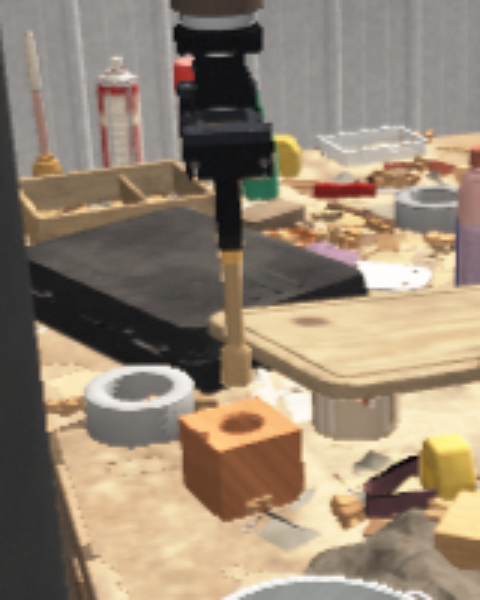

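View pics/wrist3.png

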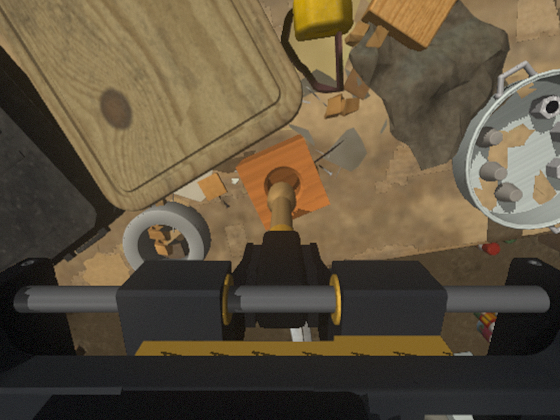

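Call:
{"api": "move_arm", "payload": {
  "increments": "1 -0.002 0 0.02 0 0 0; 1 -0.006 0 0.065 0 0 0; 1 -0.011 0 0.115 0 0 0; 1 -0.015 0 0.165 0 0 0; 1 -0.02 0 0.215 0 0 0; 1 -0.025 0 0.265 0 0 0; 1 -0.029 0 0.315 0 0 0; 1 -0.0325 0 0.348 0 0 0"
}}

```text
time_s: 6.3
tcp_pos: [0.5343, -0.2074, 0.2768]
ee_rot: [[-0.985, -0.002, -0.175], [0.175, 0.0, -0.985], [0.002, -1.0, 0.0]]
wrist_force: [0.7, -0.2, -0.7]
gripper_width: 0.271
```

Call:
{"api": "move_arm", "payload": {
  "increments": "1 0 0 0 0 0 0; 1 0 0 0 0 0 0; 1 0 0 0 0 0 0"
}}

```text
time_s: 6.6
tcp_pos: [0.5354, -0.204, 0.2773]
ee_rot: [[-0.985, -0.001, -0.172], [0.172, 0.0, -0.985], [0.001, -1.0, -0.0]]
wrist_force: [0.7, 1.2, -0.5]
gripper_width: 0.278
```

```bash
cat >> h.py <<'E'
C=np.array([.535,-.2053]);U=np.array([.926,.377]);U/=np.linalg.norm(U);V=np.array([U[1],-U[0]])
def uv(P): d=np.array(P)[:2]-C; return np.array([d@U,d@V])
def w(u,v): return C+u*U+v*V
def snap(tag):
    import cv2
    for n in("top","wrist","side"):
        c=camera_params(n);p,d=capture(n);cv2.imwrite(f"pics/{n}{tag}.png",p[:,:,::-1])
        import pickle;pickle.dump((c,d),open(f"pics/{n}{tag}.pkl","wb"))
def rows(wps,z,base=None,foot=.156):
    "wps in uv mm; z foot height; prints tool shifts from base (measured)"
    s=sense();R=s['ee_rot'];b=s['tcp_pos'] if base is None else base
    zs=z if np.iterable(z) else [z]*len(wps)
    for (a,c),zz in zip(wps,zs):
        P=np.append(w(a/1e3,c/1e3),zz+foot)
        print("1 %.4f %.4f %.4f 0 0 0;"%tuple(R.T@(P-b)),end=" ")
    print()
E
python3 - <<'E'
from h import *
s=sense();print(s['time_s'],s['tcp_pos'],s['ee_rot'].round(4),uv(s['tcp_pos']))
snap("4")
E
```

```text
6.6 [ 0.53539766 -0.20400468  0.27734251] [[-9.851e-01 -1.200e-03 -1.723e-01]
 [ 1.723e-01  4.000e-04 -9.851e-01]
 [ 1.300e-03 -1.000e+00 -2.000e-04]] [ 0.00085674 -0.00104975]
```

View pics/wrist4.png

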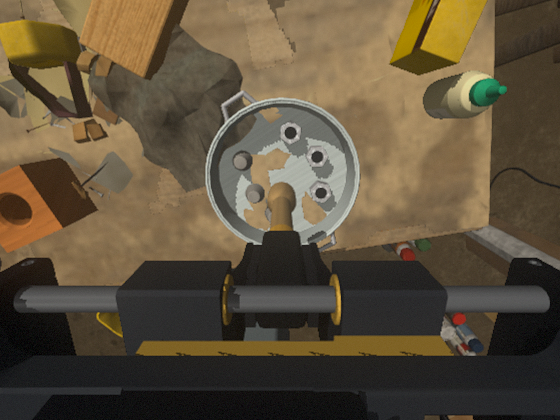

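View pics/top4.png

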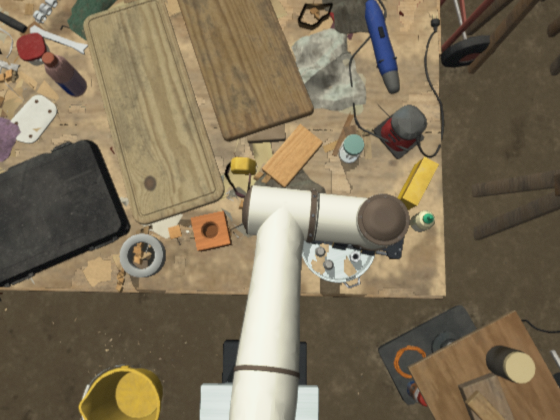

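View pics/side4.png

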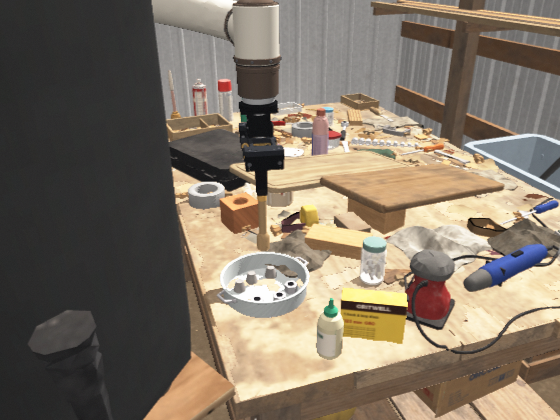

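```bash
python3 - <<'E'
import cv2
p=cv2.imread("pics/wrist4.png")
cv2.imwrite("pics/w4c.png",cv2.resize(p[85:265,195:375],None,fx=4,fy=3.3,interpolation=cv2.INTER_CUBIC))
p=cv2.imread("pics/top4.png")
cv2.imwrite("pics/t4c.png",cv2.resize(p[205:255,185:235],None,fx=10,fy=10,interpolation=cv2.INTER_CUBIC))
E
```

```text
(no output)
```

View pics/w4c.png

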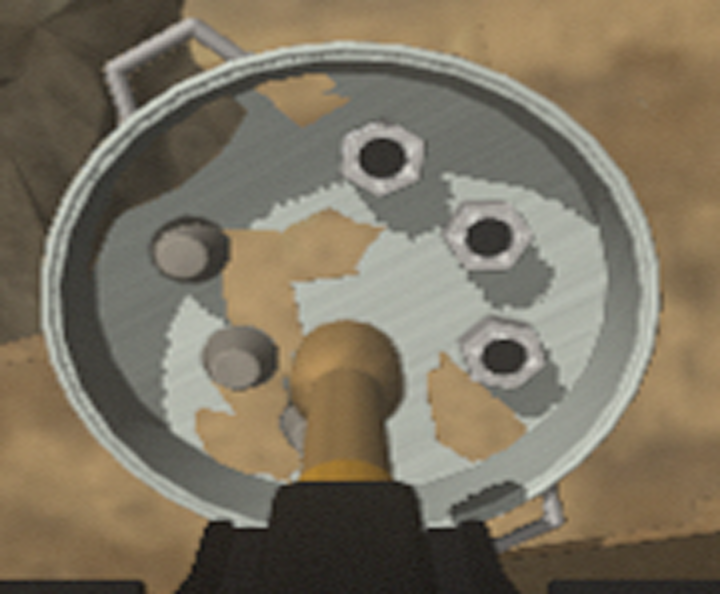

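View pics/t4c.png

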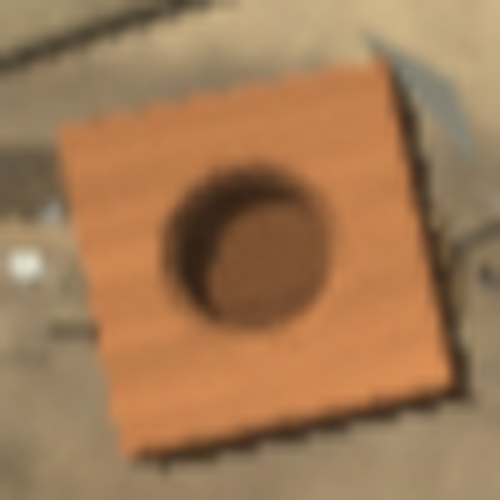

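```bash
cat >> h.py <<'E'
def wp(tag,x,y,z,ox=195,oy=85,fx=4,fy=3.3,n="wrist"):
    import pickle
    c,d=pickle.load(open(f"pics/{n}{tag}.pkl","rb"))
    return ray("",(x+.5)/fx-.5+ox,(y+.5)/fy-.5+oy,z,c)
E
python3 - <<'E'
from h import *
print("well",wp("4",248,246,.08,185,205,10,10,"top"))
print("wellcorners",np.mean([wp("4",a,b,.08,185,205,10,10,"top") for a,b in((60,127),(388,62),(452,387),(130,455))],0))
# rim circle: extremes
for a in((44,280),(658,280),(345,43)):print("rim",wp("4",*a,.048)-np.append(C,0))
for n in((382,157),(487,236),(502,354)):q=wp("4",*n,.025);print("nut",q,(uv(q)*1e3).round(1))
for n in((183,252),(237,362)):q=wp("4",*n,.031);print("cone",q,(uv(q)*1e3).round(1))
q=wp("4",347,375,.121);print('foot',q)
E
```

```text
well [0.56469071 0.14179335 0.08      ]
wellcorners [0.56181517 0.13913569 0.08      ]
rim [0.03173629 0.09895101 0.048     ]
rim [-0.00339548 -0.10291049  0.048     ]
rim [ 0.10300785 -0.01545913  0.048     ]
nut [ 0.59370474 -0.22577806  0.025     ] [46.6 41.1]
nut [ 0.55551755 -0.25657261  0.025     ] [-0.3 55.2]
nut [ 0.50370814 -0.25492242  0.025     ] [-47.7  34.2]
cone [ 0.56780764 -0.15171788  0.031     ] [ 50.6 -37.3]
cone [ 0.51802959 -0.16063371  0.031     ] [  1.1 -47.8]
foot [ 0.52995933 -0.20258909  0.121     ]
```

Call:
{"api": "move_arm", "payload": {
  "increments": "1 0 0.02 -0.001 0 0 0; 1 0 0.05 -0.001 0 0 0; 1 0 0.075 -0.001 0 0 0; 1 0 0.095 -0.001 0 0 0; 1 0 0.108 -0.001 0 0 0; 1 0 0.112 -0.001 0 0 0; 1 0 0.112 -0.001 0 0 0; 1 0 0.112 -0.001 0 0 0"
}}

```text
time_s: 7.55
tcp_pos: [0.5366, -0.2037, 0.1672]
ee_rot: [[-0.985, 0.002, -0.172], [0.172, -0.001, -0.985], [-0.002, -1.0, 0.0]]
wrist_force: [-0.0, 0.4, -1.1]
gripper_width: 0.276
```

```bash
python3 - <<'E'
from h import *
s=sense();print(s['tcp_pos'],s['wrist_force'],uv(s['tcp_pos']))
import math
# to u=+62,v=0 then clockwise (angle toward v<0)
wps=[(20,0),(40,0),(56,3),(66,3)]
rows(wps,.009)
wps=[(65*math.cos(a),65*math.sin(a)) for a in np.radians([-8,-18,-30,-42,-54,-66,-78,-90])]
rows(wps,.009)
wps=[(65*math.cos(a),65*math.sin(a)) for a in np.radians([-100,-110,-120,-130,-130])]
rows(wps,.009)
E
```

```text
[ 0.5365995  -0.20372609  0.16722351] [-0.0188403   0.35202489 -1.08107687] [ 0.00207491 -0.0008546 ]
1 -0.0156 0.0023 -0.0088 0 0 0; 1 -0.0326 0.0023 -0.0194 0 0 0; 1 -0.0477 0.0023 -0.0254 0 0 0; 1 -0.0562 0.0023 -0.0307 0 0 0; 
1 -0.0484 0.0023 -0.0400 0 0 0; 1 -0.0404 0.0023 -0.0480 0 0 0; 1 -0.0291 0.0023 -0.0556 0 0 0; 1 -0.0165 0.0022 -0.0607 0 0 0; 1 -0.0031 0.0022 -0.0630 0 0 0; 1 0.0104 0.0022 -0.0625 0 0 0; 1 0.0236 0.0022 -0.0592 0 0 0; 1 0.0358 0.0021 -0.0533 0 0 0; 
1 0.0449 0.0021 -0.0464 0 0 0; 1 0.0526 0.0021 -0.0381 0 0 0; 1 0.0587 0.0021 -0.0286 0 0 0; 1 0.0632 0.0021 -0.0182 0 0 0; 1 0.0632 0.0021 -0.0182 0 0 0;
```

Call:
{"api": "move_arm", "payload": {
  "increments": "1 -0.0156 0 -0.009 0 0 0; 1 -0.0326 0 -0.0194 0 0 0; 1 -0.0477 0 -0.0254 0 0 0; 1 -0.055 0 -0.030 0 0 0; 1 -0.055 0 -0.03 0 0 0; 1 -0.055 0 -0.03 0 0 0"
}}

```text
time_s: 8.15
tcp_pos: [0.5946, -0.1837, 0.1663]
ee_rot: [[-0.985, -0.0, -0.173], [0.173, 0.0, -0.985], [0.0, -1.0, -0.0]]
wrist_force: [-1.0, -0.9, -0.4]
gripper_width: 0.272
```

```bash
python3 - <<'E'
from h import *
import math
s=sense();print(s['tcp_pos'],s['wrist_force'],uv(s['tcp_pos']))
snap("5")
f=lambda L:[(65*math.cos(a),65*math.sin(a)) for a in np.radians(L)]
rows(f([-8,-17,-26,-36,-46,-56,-66,-76]),.009)
E
```

```text
[ 0.59464389 -0.18370806  0.16628889] [-0.96308084 -0.87604343 -0.40885521] [0.06338293 0.00249211]
1 0.0051 0.0013 -0.0106 0 0 0; 1 0.0123 0.0013 -0.0178 0 0 0; 1 0.0205 0.0013 -0.0239 0 0 0; 1 0.0306 0.0013 -0.0290 0 0 0; 1 0.0414 0.0013 -0.0323 0 0 0; 1 0.0527 0.0013 -0.0336 0 0 0; 1 0.0640 0.0013 -0.0330 0 0 0; 1 0.0750 0.0013 -0.0304 0 0 0;
```

View pics/wrist5.png

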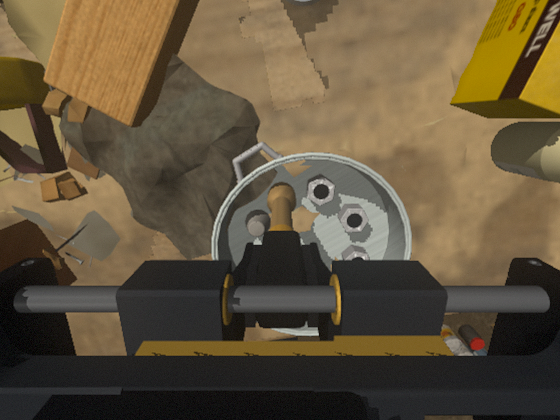

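Call:
{"api": "move_arm", "payload": {
  "increments": "1 0.005 0.001 -0.0106 0 0 0; 1 0.0123 0.001 -0.0178 0 0 0; 1 0.0205 0.001 -0.0239 0 0 0; 1 0.0306 0.001 -0.029 0 0 0; 1 0.0414 0.001 -0.0323 0 0 0; 1 0.0527 0.001 -0.0336 0 0 0; 1 0.064 0.001 -0.033 0 0 0; 1 0.075 0.001 -0.0304 0 0 0"
}}

```text
time_s: 9.1
tcp_pos: [0.5283, -0.1419, 0.1669]
ee_rot: [[-0.985, 0.007, -0.171], [0.171, -0.003, -0.985], [-0.008, -1.0, 0.002]]
wrist_force: [3.3, -4.0, -0.1]
gripper_width: 0.273
```

```bash
python3 - <<'E'
from h import *
import math
s=sense();print(s['tcp_pos'],s['wrist_force'],uv(s['tcp_pos']))
snap("6")
f=lambda L:[(65*math.cos(a),65*math.sin(a)) for a in np.radians(L)]
b=np.append(w(.065*math.cos(math.radians(-76)),.065*math.sin(math.radians(-76))),.165)
rows(f([-84,-92,-100,-108,-116,-124,-132,-132]),.009,b)
E
```

```text
[ 0.52834881 -0.14186995  0.16694171] [ 3.28214141 -4.03014352 -0.07744877] [ 0.01775763 -0.06125582]
1 0.0084 -0.0000 0.0034 0 0 0; 1 0.0162 -0.0001 0.0080 0 0 0; 1 0.0234 -0.0001 0.0136 0 0 0; 1 0.0297 -0.0001 0.0201 0 0 0; 1 0.0350 -0.0001 0.0274 0 0 0; 1 0.0392 -0.0002 0.0354 0 0 0; 1 0.0423 -0.0002 0.0440 0 0 0; 1 0.0423 -0.0002 0.0440 0 0 0;
```

View pics/wrist6.png

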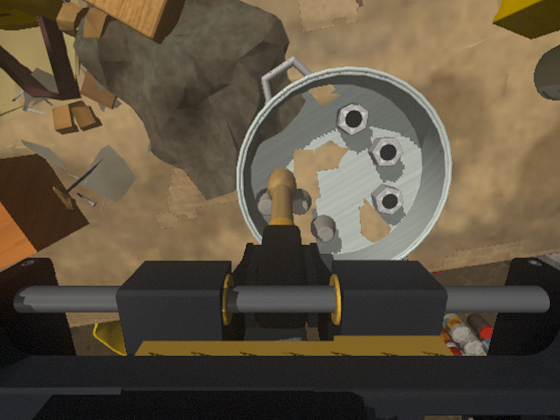

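View pics/top6.png

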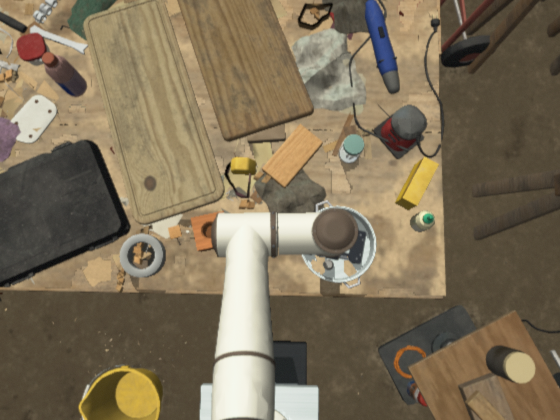

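```bash
cat > crop.py <<'E'
import cv2,sys
t,x0,y0=sys.argv[1],int(sys.argv[2]),int(sys.argv[3])
p=cv2.imread(f"pics/wrist{t}.png")
cv2.imwrite(f"pics/w{t}c.png",cv2.resize(p[y0:y0+240,x0:x0+240],None,fx=2.5,fy=2.5,interpolation=cv2.INTER_CUBIC))
E
python3 crop.py 6 225 50
```

```text
(no output)
```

View pics/w6c.png

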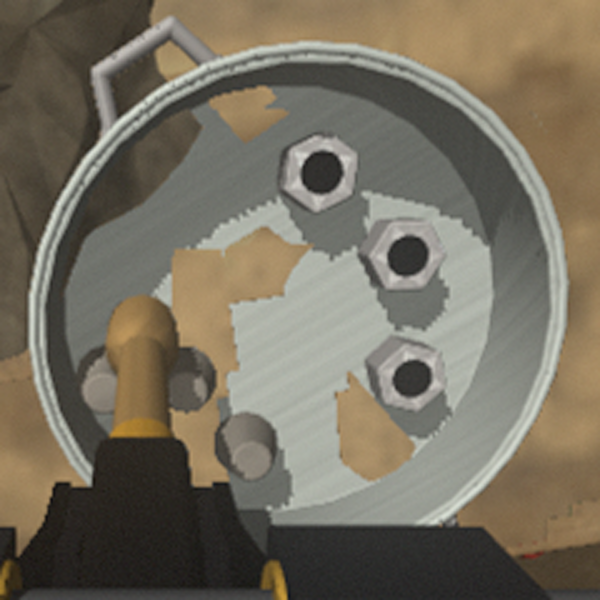

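```bash
cat >> h.py <<'E'
def W(tag,ox,oy,pts):
    for k,x,y in pts:
        q=wp(tag,x,y,{'n':.025,'c':.031,'r':.048,'f':.02}[k],ox,oy,2.5,2.5)
        print(k,q.round(4)[:2],(uv(q)*1e3).round(1))
E
python3 - <<'E'
from h import *
W("6",225,50,[('r',31,300),('r',566,300),('r',310,43),('n',322,172),('n',407,257),('n',410,379),('c',98,392),('c',190,385),('c',248,452),('f',140,355)])
E
```

```text
r [ 0.5669 -0.1061] [ 67.  -79.9]
r [ 0.5315 -0.3082] [-42.  94.]
r [ 0.638 -0.221] [89.5 53.3]
n [ 0.5935 -0.2261] [46.4 41.3]
n [ 0.5545 -0.2569] [-1.4 55.1]
n [ 0.5025 -0.2546] [-48.7  33.4]
c [ 0.5215 -0.1225] [ 18.7 -81.7]
c [ 0.5179 -0.1612] [  0.7 -47.3]
c [ 0.4837 -0.1814] [-38.5 -41.5]
f [ 0.5316 -0.1423] [ 20.6 -59.6]
```

```bash
python3 - <<'E'
from h import *
import math
b=np.append(w(.065*math.cos(math.radians(-76)),.065*math.sin(math.radians(-76))),.165)
rows([(24,-58),(32,-50),(38,-40),(40,-30),(40,-20)],.009,b)
E
```

```text
1 -0.0097 0.0000 -0.0001 0 0 0; 1 -0.0207 0.0001 0.0024 0 0 0; 1 -0.0311 0.0002 0.0077 0 0 0; 1 -0.0381 0.0002 0.0151 0 0 0; 1 -0.0434 0.0002 0.0236 0 0 0;
```

Call:
{"api": "move_arm", "payload": {
  "increments": "1 -0.0097 0 0 0 0 0; 1 -0.0207 0 0.0024 0 0 0; 1 -0.0311 0 0.0077 0 0 0; 1 -0.0381 0 0.0151 0 0 0; 1 -0.0434 0 0.0236 0 0 0; 1 -0.0434 0 0.0236 0 0 0; 1 -0.0434 0 0.0236 0 0 0"
}}

```text
time_s: 9.95
tcp_pos: [0.5647, -0.1719, 0.1647]
ee_rot: [[-0.985, -0.001, -0.174], [0.174, 0.0, -0.985], [0.001, -1.0, -0.0]]
wrist_force: [0.6, 0.5, -1.0]
gripper_width: 0.276
```

```bash
python3 - <<'E'
from h import *
s=sense();print(s['time_s'],s['tcp_pos'],s['wrist_force'],uv(s['tcp_pos']))
snap("7")
E
python3 crop.py 7 200 60
```

```text
9.95 [ 0.56472491 -0.17191555  0.16465777] [ 0.60873964  0.52752072 -0.95503459] [ 0.04011913 -0.0197116 ]
```

View pics/w7c.png

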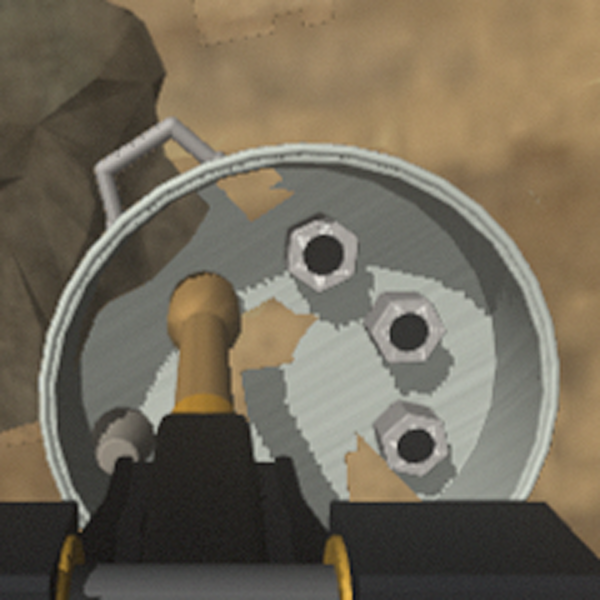

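```bash
python3 - <<'E'
from h import *
W("7",200,60,[('r',42,380),('r',557,380),('r',310,145),('n',323,255),('n',407,332),('n',413,446),('c',119,455)])
for q in ([ .5669,-.1061],[.5315,-.3082],[.638,-.221]): print(np.linalg.norm(np.array(q)-C))
E
```

```text
r [ 0.5674 -0.1065] [ 67.3 -79.2]
r [ 0.532  -0.3081] [-41.5  94. ]
r [ 0.6375 -0.2231] [88.2 55.1]
n [ 0.5934 -0.2258] [46.3 41. ]
n [ 0.5551 -0.2566] [-0.8 55.1]
n [ 0.5027 -0.2544] [-48.5  33.3]
c [ 0.5234 -0.1266] [ 19.  -77.3]
0.10420292702222908
0.10295950660332436
0.1041896827905719
```

```bash
python3 - <<'E'
from h import *
b=np.append(w(.040,-.020),.165)
print(sense()['tcp_pos']-b)
rows([(40,-32),(36,-42),(28,-46),(20,-46),(12,-47),(5,-50),(-3,-56),(-10,-61)],.009,b)
b=np.append(w(-.010,-.061),.165)
rows([(-15,-57),(-18,-48),(-21,-39),(-24,-29),(-27,-19),(-30,-9),(-32,0),(-32,0)],.009,b)
E
```

```text
[0.00030308 0.00031177 0.00015856]
1 0.0064 0.0000 -0.0102 0 0 0; 1 0.0151 0.0000 -0.0165 0 0 0; 1 0.0240 0.0000 -0.0156 0 0 0; 1 0.0308 0.0000 -0.0114 0 0 0; 1 0.0381 0.0000 -0.0080 0 0 0; 1 0.0456 0.0000 -0.0068 0 0 0; 1 0.0556 0.0000 -0.0076 0 0 0; 1 0.0641 0.0000 -0.0082 0 0 0; 
1 0.0021 -0.0000 0.0060 0 0 0; 1 -0.0001 -0.0000 0.0153 0 0 0; 1 -0.0024 -0.0000 0.0245 0 0 0; 1 -0.0051 -0.0000 0.0345 0 0 0; 1 -0.0079 -0.0000 0.0446 0 0 0; 1 -0.0107 -0.0000 0.0547 0 0 0; 1 -0.0138 -0.0000 0.0634 0 0 0; 1 -0.0138 -0.0000 0.0634 0 0 0;
```

Call:
{"api": "move_arm", "payload": {
  "increments": "1 0.0064 0 -0.0102 0 0 0; 1 0.0151 0 -0.0165 0 0 0; 1 0.024 0 -0.0156 0 0 0; 1 0.0308 0 -0.0114 0 0 0; 1 0.0381 0 -0.008 0 0 0; 1 0.0456 0 -0.0068 0 0 0; 1 0.0556 0 -0.0076 0 0 0; 1 0.0641 0 -0.0082 0 0 0"
}}

```text
time_s: 10.9
tcp_pos: [0.5025, -0.1524, 0.1651]
ee_rot: [[-0.985, -0.0, -0.173], [0.173, 0.0, -0.985], [0.0, -1.0, -0.0]]
wrist_force: [0.4, -0.0, 0.2]
gripper_width: 0.273
```

```bash
python3 - <<'E'
from h import *
s=sense();print(s['tcp_pos'],s['wrist_force'],uv(s['tcp_pos']))
snap("8")
E
python3 crop.py 8 200 20
```

```text
[ 0.50246308 -0.15238484  0.16505042] [ 0.43038628 -0.03183843  0.17328468] [-0.01018218 -0.06127796]
```

View pics/w8c.png

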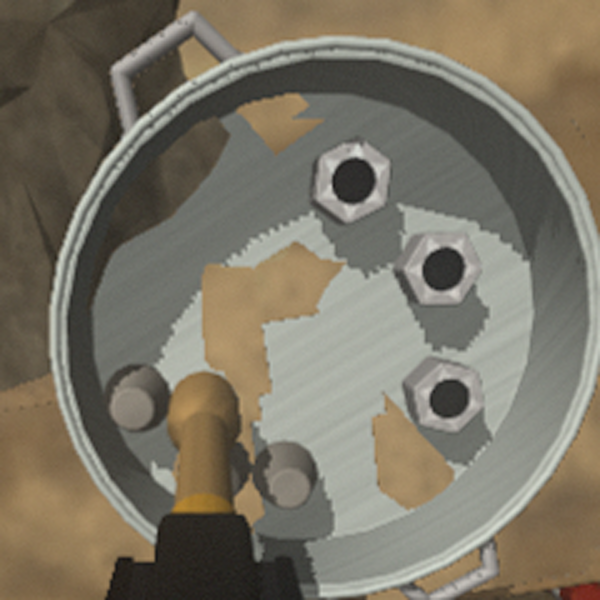

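```bash
python3 - <<'E'
from h import *
W("8",200,20,[('c',291,484),('c',132,405),('n',352,180),('n',442,268),('n',449,397),('f',203,430),('f',235,465)])
E
```

```text
c [ 0.479  -0.1852] [-44.3 -39.7]
c [ 0.524  -0.1259] [ 19.7 -77.7]
n [ 0.5939 -0.2254] [47.  40.9]
n [ 0.5555 -0.2567] [-0.4 55.4]
n [ 0.5033 -0.2556] [-48.3  34.6]
f [ 0.5058 -0.1522] [ -7.  -60.2]
f [ 0.488  -0.1632] [-27.6 -56.7]
```

```bash
python3 - <<'E'
from h import *
import math
b=np.append(w(-.010,-.061),.165)
rows([(66*math.cos(a),66*math.sin(a)) for a in np.radians([-104,-110,-116,-122,-128,-134,-140,-146])],.009,b)
E
```

```text
1 0.0067 -0.0000 0.0006 0 0 0; 1 0.0112 -0.0000 0.0058 0 0 0; 1 0.0151 -0.0000 0.0115 0 0 0; 1 0.0185 -0.0000 0.0175 0 0 0; 1 0.0212 -0.0000 0.0239 0 0 0; 1 0.0232 -0.0000 0.0305 0 0 0; 1 0.0245 -0.0000 0.0373 0 0 0; 1 0.0251 -0.0000 0.0442 0 0 0;
```

Call:
{"api": "move_arm", "payload": {
  "increments": "1 0.0067 0 0.0006 0 0 0; 1 0.0112 0 0.0058 0 0 0; 1 0.0151 0 0.0115 0 0 0; 1 0.0185 0 0.0175 0 0 0; 1 0.0212 0 0.0239 0 0 0; 1 0.0232 0 0.0305 0 0 0; 1 0.0245 0 0.0373 0 0 0; 1 0.0251 0 0.0442 0 0 0"
}}

```text
time_s: 11.85
tcp_pos: [0.4695, -0.1919, 0.1645]
ee_rot: [[-0.985, -0.003, -0.174], [0.174, 0.001, -0.985], [0.003, -1.0, -0.0]]
wrist_force: [-0.1, 0.6, -0.5]
gripper_width: 0.273
```

```bash
python3 - <<'E'
from h import *
s=sense();print(s['tcp_pos'],s['wrist_force'],uv(s['tcp_pos']))
snap("9")
E
python3 crop.py 9 180 0
```

```text
[ 0.46952629 -0.19187133  0.16450119] [-0.08579015  0.57778512 -0.49084538] [-0.05557703 -0.03712587]
```

View pics/w9c.png

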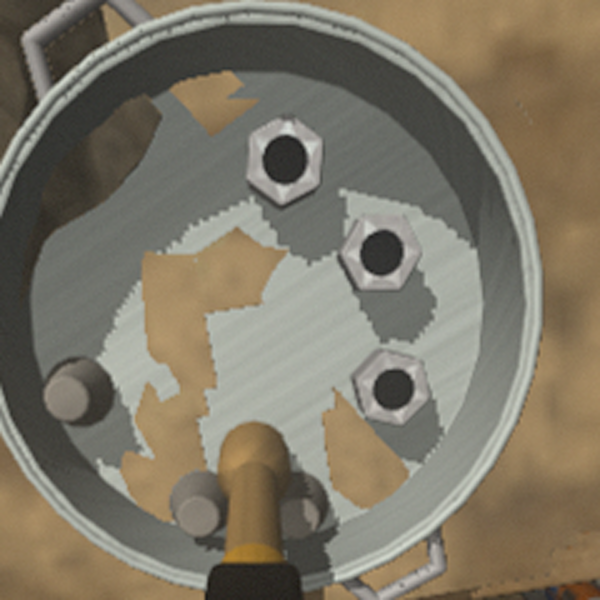

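```bash
python3 - <<'E'
from h import *
W("9",180,0,[('c',203,514),('c',310,510),('c',72,397),('n',286,160),('n',381,252),('n',393,390),('f',253,462)])
E
```

```text
c [ 0.466 -0.17 ] [-50.6 -58.7]
c [ 0.4599 -0.2143] [-73. -20.]
c [ 0.5228 -0.1281] [ 17.8 -76.1]
n [ 0.5933 -0.2262] [46.1 41.4]
n [ 0.5554 -0.2569] [-0.6 55.5]
n [ 0.5024 -0.2553] [-49.1  34. ]
f [ 0.4817 -0.194 ] [-45.1 -30.5]
```

```bash
python3 - <<'E'
from h import *
import math
a=math.radians(-146);b=np.append(w(.066*math.cos(a),.066*math.sin(a)),.165)
rows([(67*math.cos(a),67*math.sin(a)) for a in np.radians([-152,-158,-164,-170,-176,-182,-188,-194])],.009,b)
E
```

```text
1 0.0009 0.0000 0.0070 0 0 0; 1 -0.0000 -0.0000 0.0139 0 0 0; 1 -0.0016 -0.0000 0.0208 0 0 0; 1 -0.0039 -0.0000 0.0274 0 0 0; 1 -0.0069 -0.0000 0.0337 0 0 0; 1 -0.0105 -0.0000 0.0397 0 0 0; 1 -0.0148 -0.0000 0.0453 0 0 0; 1 -0.0196 -0.0001 0.0504 0 0 0;
```

Call:
{"api": "move_arm", "payload": {
  "increments": "1 0.0009 0 0.007 0 0 0; 1 0 0 0.0139 0 0 0; 1 -0.0016 0 0.0208 0 0 0; 1 -0.0039 0 0.0274 0 0 0; 1 -0.0069 0 0.0337 0 0 0; 1 -0.0105 0 0.0397 0 0 0; 1 -0.0148 0 0.0453 0 0 0; 1 -0.0196 0 0.0504 0 0 0"
}}

```text
time_s: 12.8
tcp_pos: [0.4816, -0.2452, 0.1649]
ee_rot: [[-0.985, -0.001, -0.173], [0.173, 0.0, -0.985], [0.001, -1.0, 0.0]]
wrist_force: [1.2, 0.6, -0.1]
gripper_width: 0.276
```

```bash
python3 - <<'E'
from h import *
s=sense();print(s['tcp_pos'],s['wrist_force'],uv(s['tcp_pos']))
snap("10")
E
python3 crop.py 10 160 0
```

```text
[ 0.48164277 -0.24516836  0.16485211] [ 1.15372644  0.64047222 -0.06604832] [-0.0644519   0.01680574]
```

View pics/w10c.png

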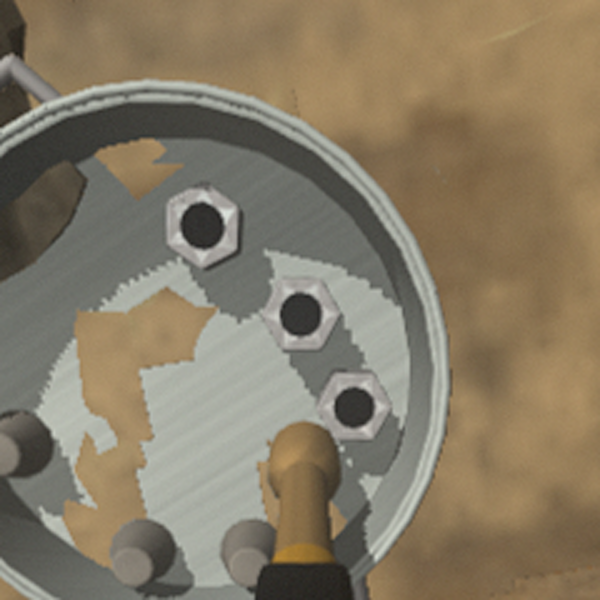

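```bash
python3 - <<'E'
from h import *
W("10",160,0,[('c',135,567),('c',246,566),('c',5,455),('n',203,226),('n',301,314),('n',354,406),('f',300,470)])
E
```

```text
c [ 0.4649 -0.1691] [-51.2 -60. ]
c [ 0.4571 -0.216 ] [-76.1 -19.5]
c [ 0.5217 -0.1285] [ 16.6 -76.1]
n [ 0.5934 -0.2261] [46.2 41.3]
n [ 0.5552 -0.2573] [-0.9 55.7]
n [ 0.5158 -0.2723] [-43.   54.8]
f [ 0.4921 -0.2456] [-55.   21.2]
```

```bash
python3 - <<'E'
from h import *
import math
pol=lambda r,a:(r*math.cos(math.radians(a)),r*math.sin(math.radians(a)))
a=pol(67,-194);b=np.append(w(a[0]/1e3,a[1]/1e3),.165)
rows([(-50,8),(-35,-10),(-24,-28),(-18,-46),(-17,-60),(-17,-69),(-17,-69)],.009,b)
b=np.append(w(-.017,-.069),.165)
rows([pol(71,t) for t in (-109,-115,-121,-127,-133,-139,-145,-151)],.009,b)
E
```

```text
1 -0.0083 -0.0000 -0.0149 0 0 0; 1 -0.0115 -0.0000 -0.0382 0 0 0; 1 -0.0112 -0.0000 -0.0593 0 0 0; 1 -0.0067 -0.0000 -0.0777 0 0 0; 1 -0.0001 -0.0000 -0.0901 0 0 0; 1 0.0047 -0.0000 -0.0977 0 0 0; 1 0.0047 -0.0000 -0.0977 0 0 0; 
1 0.0042 0.0000 0.0048 0 0 0; 1 0.0085 0.0000 0.0109 0 0 0; 1 0.0122 0.0000 0.0173 0 0 0; 1 0.0152 0.0000 0.0241 0 0 0; 1 0.0175 0.0000 0.0312 0 0 0; 1 0.0191 0.0000 0.0384 0 0 0; 1 0.0198 0.0000 0.0458 0 0 0; 1 0.0198 0.0000 0.0533 0 0 0;
```

Call:
{"api": "move_arm", "payload": {
  "increments": "1 -0.0083 0 -0.0149 0 0 0; 1 -0.0115 0 -0.0382 0 0 0; 1 -0.0112 0 -0.0593 0 0 0; 1 -0.0067 0 -0.0777 0 0 0; 1 0 0 -0.09 0 0 0; 1 0.0047 0 -0.0977 0 0 0; 1 0.0047 0 -0.0977 0 0 0; 1 0.0047 0 -0.0977 0 0 0"
}}

```text
time_s: 13.75
tcp_pos: [0.494, -0.1476, 0.1653]
ee_rot: [[-0.985, 0.001, -0.173], [0.173, -0.0, -0.985], [-0.001, -1.0, 0.0]]
wrist_force: [-0.3, -0.4, -0.4]
gripper_width: 0.274
```

```bash
python3 - <<'E'
from h import *
s=sense();print(s['tcp_pos'],s['wrist_force'],uv(s['tcp_pos']))
E
```

```text
[ 0.4939515  -0.14760912  0.16529496] [-0.25234723 -0.42845923 -0.41433391] [-0.01626466 -0.06891065]
```

Call:
{"api": "move_arm", "payload": {
  "increments": "1 0.0042 0 0.0048 0 0 0; 1 0.0085 0 0.0109 0 0 0; 1 0.0122 0 0.0173 0 0 0; 1 0.0152 0 0.0241 0 0 0; 1 0.0175 0 0.0312 0 0 0; 1 0.0191 0 0.0384 0 0 0"
}}

```text
time_s: 14.35
tcp_pos: [0.4713, -0.1832, 0.1665]
ee_rot: [[-0.985, 0.008, -0.173], [0.173, -0.001, -0.985], [-0.008, -1.0, -0.0]]
wrist_force: [4.8, -1.2, -0.5]
gripper_width: 0.273
```

```bash
python3 - <<'E'
from h import *
s=sense();print(s['tcp_pos'],s['wrist_force'],uv(s['tcp_pos']))
snap("11")
E
python3 crop.py 11 180 0
```

```text
[ 0.47133812 -0.18317374  0.1665231 ] [ 4.78989846 -1.23934297 -0.51685406] [-0.0506193  -0.04449823]
```

View pics/w11c.png

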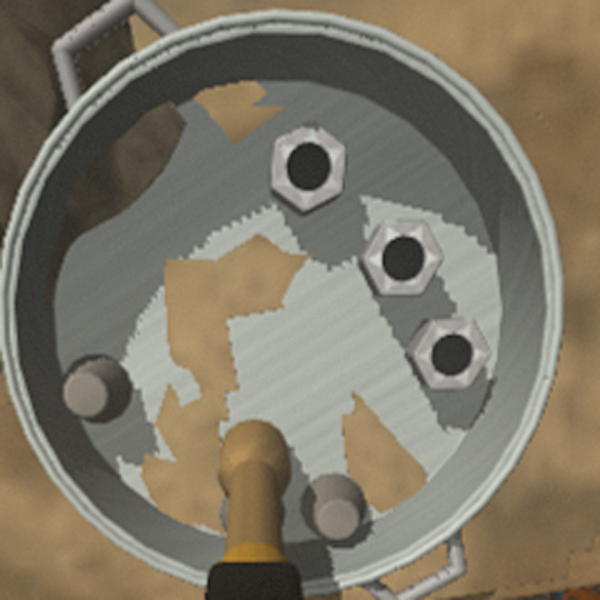

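View pics/side11.png

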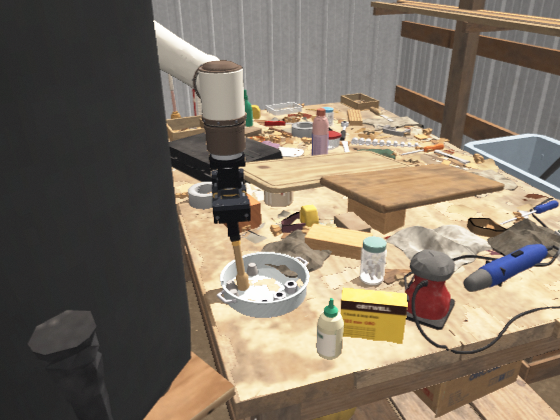

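```bash
cat >> h.py <<'E'
def footoff(tag,u,v):
    # raw wrist pixel of foot centre circle -> world offset of foot rel. TCP (camera fixed in tool, tool vertical)
    import pickle
    c,d=pickle.load(open(f"pics/wrist{tag}.pkl","rb"))
    o=c['orientation'];R=np.array([[0,.954,.3],[0,-.3,.954],[1,0,0]]) # cam axes in tool
    dd=R@np.array([(u-c['cx'])/c['fx'],(v-c['cy'])/c['fy'],1])
    p=np.array([-.0819,-.1622,-.0002]); t=(.120-p[1])/dd[1]; return p+t*dd
E
python3 - <<'E'
from h import *
for t,u,v in(("4",281.5,198.5),("6",281,192),("8",281,192),("9",281,185),("10",280.2,188),("11",282,185)):print(t,footoff(t,u,v).round(4))
from h import *
W("11",180,0,[('c',88,396),('c',340,515),('n',310,166),('n',404,258),('n',452,352)])
E
```

```text
4 [-4.1e-03  1.2e-01  1.0e-04]
6 [-0.0108  0.12   -0.0004]
8 [-0.0108  0.12   -0.0004]
9 [-0.0178  0.12   -0.0004]
10 [-0.0148  0.12   -0.0011]
11 [-0.0178  0.12    0.0006]
c [ 0.525  -0.1254] [ 20.8 -77.8]
c [ 0.4581 -0.2181] [-76.  -17.1]
n [ 0.5936 -0.2265] [46.3 41.7]
n [ 0.555  -0.2575] [-1.1 55.9]
n [ 0.5162 -0.2725] [-42.7  55.1]
```

```bash
python3 - <<'E'
import cv2,numpy as np
L=[cv2.imread(f"pics/wrist{t}.png")[150:260,230:330] for t in("4","5","6","7","8","10","11")]
cv2.imwrite("pics/cmp.png",cv2.resize(np.hstack(L[:4]),None,fx=2,fy=2)); cv2.imwrite("pics/cmp2.png",cv2.resize(np.hstack([L[0]]+L[4:]),None,fx=2,fy=2))
E
```

```text
(no output)
```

View pics/cmp.png

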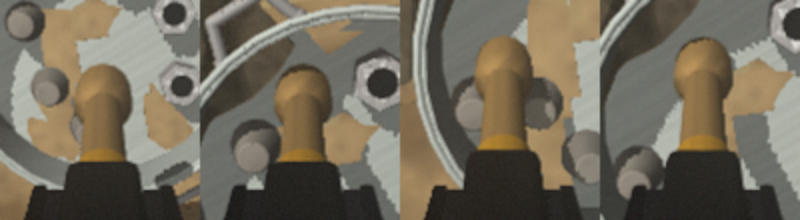

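View pics/cmp2.png

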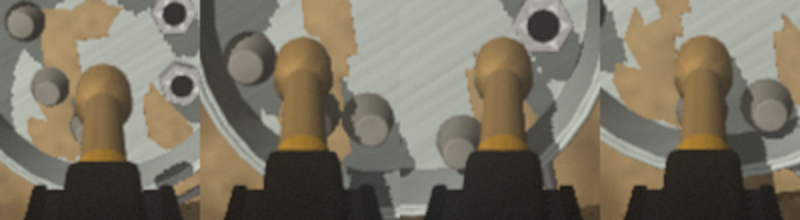

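```bash
python3 - <<'E'
from h import *
import math
b=np.append(w(-.0536,-.0466),.165)
rows([(-45,-38),(-35,-25),(-25,-12)],.009,b)
E
```

```text
1 -0.0119 0.0001 0.0027 0 0 0; 1 -0.0272 0.0002 0.0084 0 0 0; 1 -0.0426 0.0003 0.0141 0 0 0;
```

Call:
{"api": "move_arm", "payload": {
  "increments": "1 -0.0119 0 0.0027 0 0 0; 1 -0.0272 0 0.0084 0 0 0; 1 -0.0426 0 0.0141 0 0 0; 1 -0.0426 -0.003 0.0141 0 0 -0.05; 1 -0.0426 -0.003 0.0141 0 0 -0.09; 1 -0.0426 -0.003 0.0141 0 0 -0.09; 1 -0.0426 -0.003 0.0141 0 0 -0.09"
}}

```text
time_s: 15.2
tcp_pos: [0.5068, -0.2033, 0.1668]
ee_rot: [[-0.981, -0.092, -0.173], [0.173, 0.016, -0.985], [0.094, -0.996, -0.0]]
wrist_force: [-0.4, -0.7, -0.6]
gripper_width: 0.273
```

```bash
python3 - <<'E'
from h import *
s=sense();print(s['tcp_pos'],s['wrist_force'],uv(s['tcp_pos']),s['ee_rot'].round(3))
snap("12")
E
python3 crop.py 12 180 30
python3 -c "
import cv2
p=cv2.imread('pics/side12.png')
cv2.imwrite('pics/s12c.png',cv2.resize(p[190:325,190:325],None,fx=4.4,fy=4.4))"
```

```text
[ 0.50678262 -0.20328614  0.16682527] [-0.36177203 -0.70299264 -0.58161523] [-0.02537508 -0.01250526] [[-0.981 -0.092 -0.173]
 [ 0.173  0.016 -0.985]
 [ 0.094 -0.996 -0.   ]]
```

View pics/w12c.png

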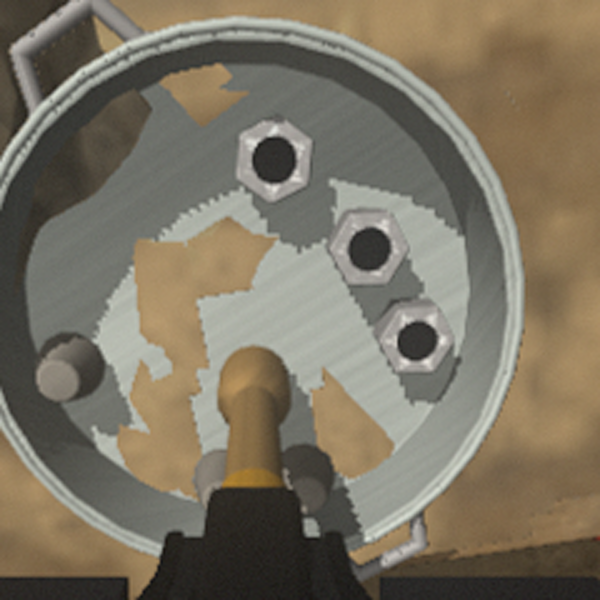

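View pics/s12c.png

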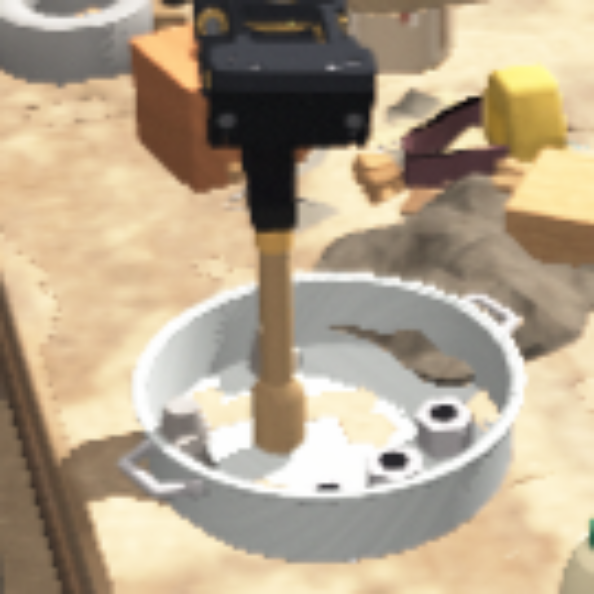

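```bash
python3 - <<'E'
from h import *
W("12",180,30,[('c',60,380),('c',210,492),('c',308,495),('n',275,160),('n',370,247),('n',417,340),('f',253,395)])
E
```

```text
c [ 0.5258 -0.1256] [ 21.6 -77.3]
c [ 0.4651 -0.1762] [-53.8 -53.3]
c [ 0.4562 -0.2181] [-77.8 -17.8]
n [ 0.5934 -0.2262] [46.2 41.4]
n [ 0.5557 -0.2576] [-0.5 56.2]
n [ 0.5155 -0.2723] [-43.3  54.7]
f [ 0.5021 -0.2018] [-29.1 -15.7]
```

```bash
cat >> h.py <<'E'
import math
def pol(r,a): return (r*math.cos(math.radians(a)),r*math.sin(math.radians(a)))
E
python3 - <<'E'
from h import *
b=np.append(w(-.0254,-.0125),.1668)
rows([(-23,-24),(-19,-38),(-16,-52),(-16,-63),(-16,-68),(-16,-68)],.009,b,.1578)
b=np.append(w(-.016,-.068),.1668)
rows([pol(71,t) for t in (-107,-112,-117,-122,-127,-132,-137,-142)],.009,b,.1578)
E
```

```text
1 0.0041 0.0004 -0.0110 0 0 0; 1 0.0081 0.0007 -0.0250 0 0 0; 1 0.0130 0.0012 -0.0385 0 0 0; 1 0.0188 0.0017 -0.0478 0 0 0; 1 0.0215 0.0020 -0.0520 0 0 0; 1 0.0215 0.0020 -0.0520 0 0 0; 
1 0.0040 0.0004 0.0026 0 0 0; 1 0.0078 0.0007 0.0075 0 0 0; 1 0.0112 0.0010 0.0126 0 0 0; 1 0.0141 0.0013 0.0181 0 0 0; 1 0.0166 0.0015 0.0238 0 0 0; 1 0.0185 0.0017 0.0297 0 0 0; 1 0.0199 0.0018 0.0357 0 0 0; 1 0.0208 0.0019 0.0418 0 0 0;
```

Call:
{"api": "move_arm", "payload": {
  "increments": "1 0.0041 0.0004 -0.011 0 0 0; 1 0.0081 0.0007 -0.025 0 0 0; 1 0.013 0.0012 -0.0385 0 0 0; 1 0.0188 0.0017 -0.0478 0 0 0; 1 0.0215 0.002 -0.052 0 0 0; 1 0.0215 0.002 -0.052 0 0 0; 1 0.0215 0.002 -0.052 0 0 0"
}}

```text
time_s: 16.05
tcp_pos: [0.4958, -0.1483, 0.1682]
ee_rot: [[-0.981, -0.088, -0.173], [0.172, 0.015, -0.985], [0.09, -0.996, 0.0]]
wrist_force: [0.4, -0.9, -0.2]
gripper_width: 0.273
```

Call:
{"api": "move_arm", "payload": {
  "increments": "1 0.004 0.0004 0.0026 0 0 0; 1 0.0078 0.0007 0.0075 0 0 0; 1 0.0112 0.001 0.0126 0 0 0; 1 0.0141 0.0013 0.0181 0 0 0; 1 0.0166 0.0015 0.0238 0 0 0"
}}

```text
time_s: 16.55
tcp_pos: [0.4751, -0.1695, 0.1681]
ee_rot: [[-0.981, -0.088, -0.173], [0.173, 0.016, -0.985], [0.089, -0.996, -0.0]]
wrist_force: [0.3, 0.1, 0.3]
gripper_width: 0.271
```

```bash
python3 - <<'E'
from h import *
s=sense();print(s['tcp_pos'],s['wrist_force'],uv(s['tcp_pos']))
snap("13")
E
python3 crop.py 13 200 0
```

```text
[ 0.47505695 -0.16954371  0.16811289] [0.31701415 0.07346399 0.25180988] [-0.04203545 -0.05571986]
```

View pics/w13c.png

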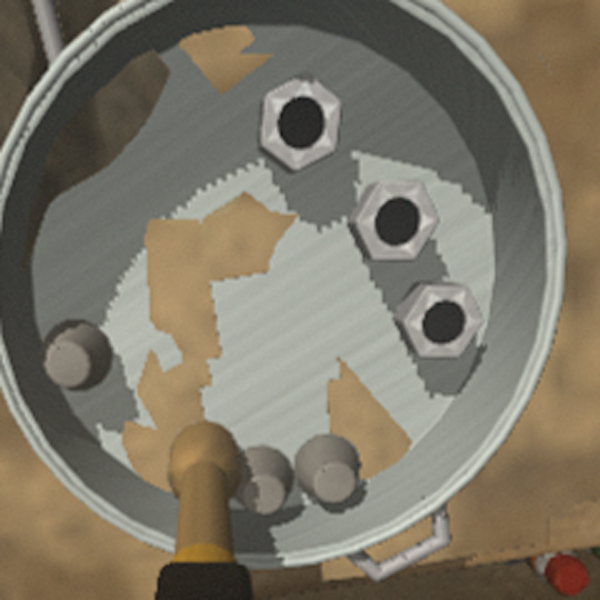

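```bash
python3 - <<'E'
from h import *
W("13",200,0,[('c',268,495),('c',334,483),('n',437,320)])
a=pol(71,-127)
b=np.append(w(a[0]/1e3,a[1]/1e3),.1678)
rows([pol(71,t) for t in (-132,-137,-142,-147,-152,-157,-162,-167)],.009,b,.1578)
a=pol(71,-167)
b=np.append(w(a[0]/1e3,a[1]/1e3),.1668)
rows([pol(71,t) for t in (-172,-177,-182,-187,-192,-197,-202,-206)],.009,b,.1578)
E
```

```text
c [ 0.4579 -0.1942] [-67.2 -39.3]
c [ 0.4584 -0.2221] [-77.3 -13.3]
n [ 0.5164 -0.2698] [-41.5  52.7]
1 0.0019 0.0012 0.0059 0 0 0; 1 0.0033 0.0013 0.0119 0 0 0; 1 0.0042 0.0014 0.0180 0 0 0; 1 0.0045 0.0014 0.0242 0 0 0; 1 0.0043 0.0014 0.0304 0 0 0; 1 0.0036 0.0013 0.0366 0 0 0; 1 0.0024 0.0012 0.0426 0 0 0; 1 0.0006 0.0011 0.0486 0 0 0; 
1 -0.0023 -0.0002 0.0058 0 0 0; 1 -0.0050 -0.0005 0.0113 0 0 0; 1 -0.0083 -0.0007 0.0166 0 0 0; 1 -0.0120 -0.0011 0.0215 0 0 0; 1 -0.0161 -0.0015 0.0262 0 0 0; 1 -0.0206 -0.0019 0.0304 0 0 0; 1 -0.0254 -0.0023 0.0343 0 0 0; 1 -0.0295 -0.0027 0.0370 0 0 0;
```

Call:
{"api": "move_arm", "payload": {
  "increments": "1 0.0019 0.001 0.0059 0 0 0; 1 0.0033 0.001 0.0119 0 0 0; 1 0.0042 0.001 0.018 0 0 0; 1 0.0045 0.001 0.0242 0 0 0; 1 0.0043 0.001 0.0304 0 0 0; 1 0.0036 0.001 0.0366 0 0 0; 1 0.0024 0.001 0.0426 0 0 0; 1 0.0006 0.001 0.0486 0 0 0"
}}

```text
time_s: 17.5
tcp_pos: [0.4659, -0.2172, 0.1669]
ee_rot: [[-0.981, -0.089, -0.173], [0.172, 0.016, -0.985], [0.09, -0.996, 0.0]]
wrist_force: [0.2, 1.1, -0.2]
gripper_width: 0.274
```

```bash
python3 - <<'E'
from h import *
s=sense();print(s['tcp_pos'],s['wrist_force'],uv(s['tcp_pos']))
snap("14")
E
python3 crop.py 14 170 0
```

```text
[ 0.46587315 -0.21722646  0.16694487] [ 0.15278944  1.0821405  -0.16709341] [-0.06852128 -0.01501989]
```

View pics/w14c.png

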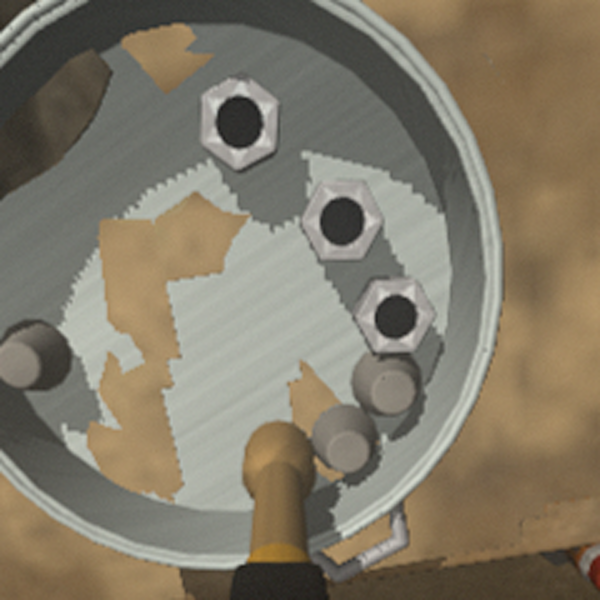

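Call:
{"api": "move_arm", "payload": {
  "increments": "1 -0.0023 0 0.0058 0 0 0; 1 -0.005 -0.0005 0.0113 0 0 0; 1 -0.0083 -0.0007 0.0166 0 0 0; 1 -0.012 -0.001 0.0215 0 0 0; 1 -0.0161 -0.0015 0.0262 0 0 0; 1 -0.0206 -0.0019 0.0304 0 0 0"
}}

```text
time_s: 18.25
tcp_pos: [0.4811, -0.2509, 0.1669]
ee_rot: [[-0.981, -0.09, -0.173], [0.172, 0.015, -0.985], [0.091, -0.996, 0.0]]
wrist_force: [-0.0, 0.8, 0.2]
gripper_width: 0.274
```

```bash
python3 - <<'E'
from h import *
s=sense();print(s['tcp_pos'],s['wrist_force'],uv(s['tcp_pos']))
snap("15")
E
python3 crop.py 15 170 0
```

```text
[ 0.48106585 -0.25085991  0.16694674] [-0.00782294  0.82933916  0.15703622] [-0.06713237  0.02185962]
```

View pics/w15c.png

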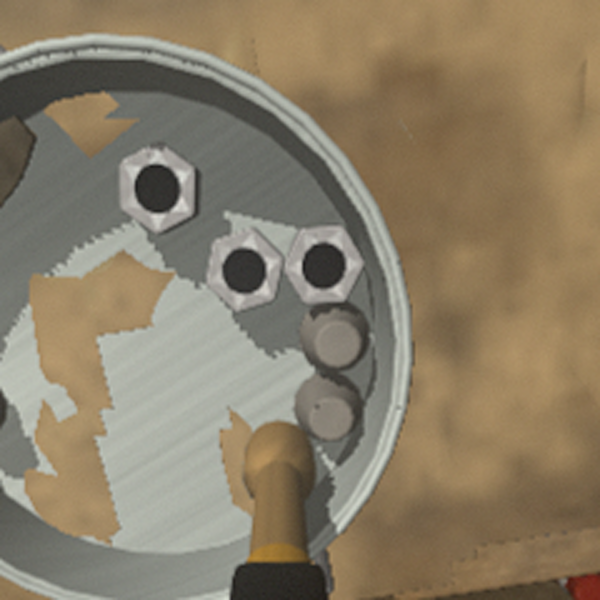

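```bash
python3 - <<'E'
from h import *
W("15",170,0,[('c',330,410),('c',338,340),('n',157,188),('n',245,270),('n',323,264)])
a=pol(71,-197)
b=np.append(w(a[0]/1e3,a[1]/1e3),.1668)
rows([pol(71,t) for t in (-201,-205,-209,-213,-217,-221)],.009,b,.1578)
E
```

```text
c [ 0.5026 -0.2758] [-56.6  53.1]
c [ 0.5292 -0.2829] [-34.6  69.7]
n [ 0.5937 -0.2259] [46.6 41.2]
n [ 0.5603 -0.2521] [ 5.7 52.9]
n [ 0.5573 -0.2817] [-8.2 79.1]
1 -0.0038 -0.0003 0.0031 0 0 0; 1 -0.0079 -0.0007 0.0059 0 0 0; 1 -0.0121 -0.0011 0.0085 0 0 0; 1 -0.0165 -0.0015 0.0107 0 0 0; 1 -0.0211 -0.0019 0.0127 0 0 0; 1 -0.0258 -0.0023 0.0143 0 0 0;
```

Call:
{"api": "move_arm", "payload": {
  "increments": "1 -0.0038 -0.0003 0.0031 0 0 0; 1 -0.0079 -0.0007 0.0059 0 0 0; 1 -0.0121 -0.0011 0.0085 0 0 0; 1 -0.0165 -0.0015 0.0107 0 0 0; 1 -0.0211 -0.0019 0.0127 0 0 0; 1 -0.0258 -0.0023 0.0143 0 0 0"
}}

```text
time_s: 19.0
tcp_pos: [0.5047, -0.2693, 0.1671]
ee_rot: [[-0.981, -0.088, -0.173], [0.172, 0.015, -0.985], [0.09, -0.996, 0.001]]
wrist_force: [-1.2, 1.4, -0.5]
gripper_width: 0.274
```

```bash
python3 - <<'E'
from h import *
s=sense();print(s['tcp_pos'],s['wrist_force'],uv(s['tcp_pos']))
snap("16")
E
python3 crop.py 16 170 0
```

```text
[ 0.50474104 -0.26929283  0.16714824] [-1.15187998  1.43762296 -0.45628026] [-0.05215539  0.04785918]
```

View pics/w16c.png

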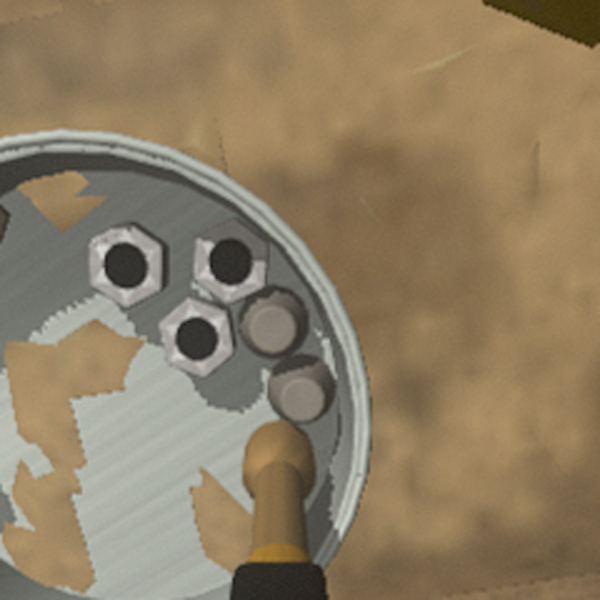

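```bash
python3 - <<'E'
from h import *
W("16",170,0,[('c',300,397),('c',275,325),('n',127,264),('n',197,340),('n',230,262)])
a=pol(71,-221)
b=np.append(w(a[0]/1e3,a[1]/1e3),.1668)
rows([pol(71,t) for t in (-225,-229,-233,-237,-241,-245,-249,-253)],.009,b,.1578)
E
```

```text
c [ 0.5337 -0.283 ] [-30.5  71.5]
c [ 0.5629 -0.2781] [-1.7 77.9]
n [ 0.594  -0.2266] [46.6 41.9]
n [ 0.5617 -0.2467] [ 9.2 48.4]
n [ 0.5879 -0.2652] [26.4 75.4]
1 -0.0048 -0.0004 0.0013 0 0 0; 1 -0.0096 -0.0009 0.0022 0 0 0; 1 -0.0145 -0.0013 0.0028 0 0 0; 1 -0.0194 -0.0017 0.0031 0 0 0; 1 -0.0244 -0.0022 0.0030 0 0 0; 1 -0.0293 -0.0026 0.0025 0 0 0; 1 -0.0342 -0.0030 0.0017 0 0 0; 1 -0.0390 -0.0035 0.0006 0 0 0;
```

Call:
{"api": "move_arm", "payload": {
  "increments": "1 -0.0048 -0.0004 0.0013 0 0 0; 1 -0.0096 -0.0009 0.0022 0 0 0; 1 -0.0145 -0.0013 0.0028 0 0 0; 1 -0.0194 -0.0017 0.0031 0 0 0; 1 -0.0244 -0.0022 0.003 0 0 0; 1 -0.0293 -0.0026 0.0025 0 0 0"
}}

```text
time_s: 19.75
tcp_pos: [0.5329, -0.2763, 0.1666]
ee_rot: [[-0.981, -0.089, -0.173], [0.172, 0.016, -0.985], [0.091, -0.996, -0.0]]
wrist_force: [-0.3, -0.1, -1.1]
gripper_width: 0.271
```

```bash
python3 - <<'E'
from h import *
s=sense();print(s['tcp_pos'],s['wrist_force'],uv(s['tcp_pos']))
snap("17")
E
python3 crop.py 17 150 20
```

```text
[ 0.53287064 -0.27627686  0.16658431] [-0.26190616 -0.06949934 -1.14668197] [-0.02873574  0.06493463]
```

View pics/w17c.png

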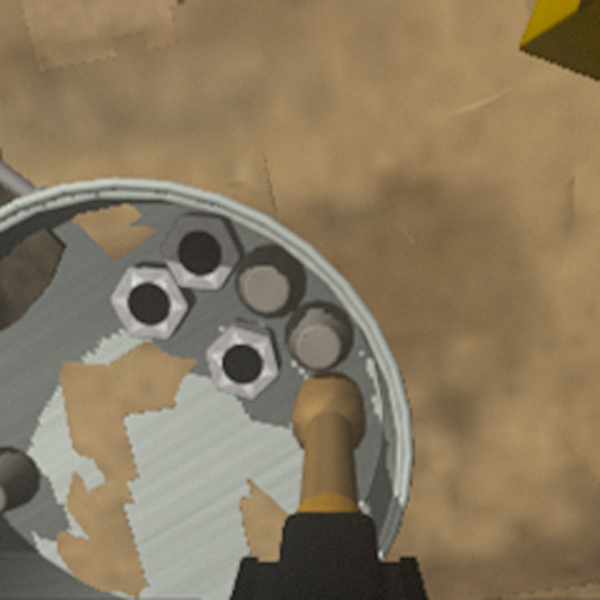

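```bash
python3 - <<'E'
from h import *
W("17",150,20,[('c',318,340),('c',268,287),('n',150,303),('n',242,364),('n',201,250)])
a=pol(71,-245)
b=np.append(w(a[0]/1e3,a[1]/1e3),.1668)
rows([pol(71,t) for t in (-250,-255,-260,-265,-270,-275,-280,-285)],.009,b,.1578)
a=pol(71,-285)
b=np.append(w(a[0]/1e3,a[1]/1e3),.1668)
rows([pol(71,t) for t in (-289,-293,-297,-301,-305,-309,-312,-312)],.009,b,.1578)
E
```

```text
c [ 0.568  -0.2781] [ 3.1 79.9]
c [ 0.5916 -0.2628] [30.7 74.6]
n [ 0.5928 -0.2148] [49.9 30.6]
n [ 0.5624 -0.2454] [10.2 47.5]
n [ 0.609  -0.2396] [55.6 59.6]
1 -0.0061 -0.0005 -0.0010 0 0 0; 1 -0.0121 -0.0010 -0.0026 0 0 0; 1 -0.0179 -0.0016 -0.0047 0 0 0; 1 -0.0235 -0.0020 -0.0072 0 0 0; 1 -0.0288 -0.0025 -0.0103 0 0 0; 1 -0.0339 -0.0030 -0.0138 0 0 0; 1 -0.0387 -0.0034 -0.0178 0 0 0; 1 -0.0431 -0.0038 -0.0221 0 0 0; 
1 -0.0032 -0.0003 -0.0037 0 0 0; 1 -0.0062 -0.0005 -0.0077 0 0 0; 1 -0.0089 -0.0008 -0.0119 0 0 0; 1 -0.0113 -0.0010 -0.0162 0 0 0; 1 -0.0133 -0.0012 -0.0207 0 0 0; 1 -0.0151 -0.0013 -0.0253 0 0 0; 1 -0.0162 -0.0014 -0.0289 0 0 0; 1 -0.0162 -0.0014 -0.0289 0 0 0;
```

Call:
{"api": "move_arm", "payload": {
  "increments": "1 -0.0061 -0.0005 -0.001 0 0 0; 1 -0.0121 -0.001 -0.0026 0 0 0; 1 -0.0179 -0.0016 -0.0047 0 0 0; 1 -0.0235 -0.002 -0.0072 0 0 0; 1 -0.0288 -0.0025 -0.0103 0 0 0; 1 -0.0339 -0.003 -0.0138 0 0 0"
}}

```text
time_s: 20.5
tcp_pos: [0.5695, -0.2686, 0.1667]
ee_rot: [[-0.981, -0.087, -0.173], [0.172, 0.015, -0.985], [0.089, -0.996, 0.0]]
wrist_force: [-1.1, 0.5, -0.2]
gripper_width: 0.272
```

```bash
python3 - <<'E'
from h import *
s=sense();print(s['tcp_pos'],s['wrist_force'],uv(s['tcp_pos']))
snap("18")
E
python3 crop.py 18 130 60
```

```text
[ 0.56948089 -0.26855537  0.16665874] [-1.14505521  0.49808908 -0.15009044] [0.00808363 0.07158791]
```

View pics/w18c.png

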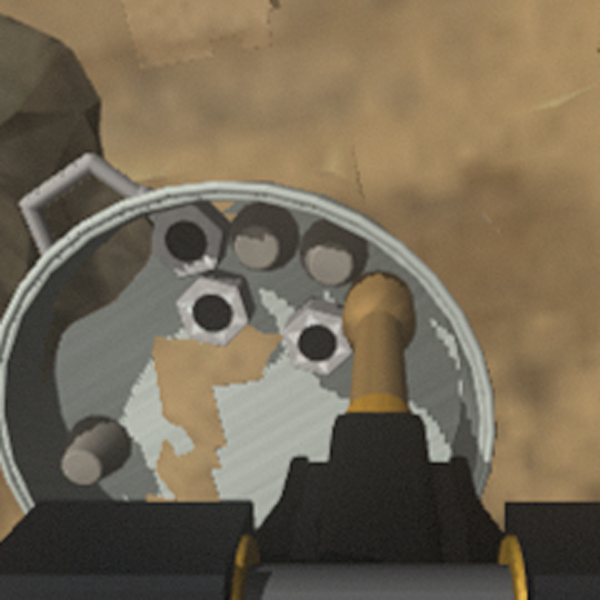

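```bash
python3 - <<'E'
from h import *
W("18",130,60,[('c',330,262),('c',257,248),('c',80,463),('n',212,313),('n',319,342),('n',186,240)])
a=pol(71,-275)
b=np.append(w(a[0]/1e3,a[1]/1e3),.1668)
rows([pol(71,t) for t in (-280,-285,-290,-295,-300,-304,-308,-312)],.009,b,.1578)
E
```

```text
c [ 0.5988 -0.253 ] [41.1 68.2]
c [ 0.6093 -0.2255] [61.2 46.7]
c [ 0.5282 -0.1246] [ 24.1 -77.3]
n [ 0.5845 -0.1992] [48.2 13. ]
n [ 0.5641 -0.2409] [13.6 43.9]
n [ 0.6163 -0.1968] [78.5 22.8]
1 -0.0048 -0.0004 -0.0039 0 0 0; 1 -0.0092 -0.0008 -0.0083 0 0 0; 1 -0.0132 -0.0011 -0.0130 0 0 0; 1 -0.0167 -0.0014 -0.0181 0 0 0; 1 -0.0199 -0.0017 -0.0234 0 0 0; 1 -0.0220 -0.0019 -0.0279 0 0 0; 1 -0.0239 -0.0021 -0.0324 0 0 0; 1 -0.0254 -0.0022 -0.0372 0 0 0;
```

Call:
{"api": "move_arm", "payload": {
  "increments": "1 -0.0048 -0.0004 -0.0039 0 0 0; 1 -0.0092 -0.0008 -0.0083 0 0 0; 1 -0.0132 -0.0011 -0.013 0 0 0; 1 -0.0167 -0.0014 -0.0181 0 0 0; 1 -0.0199 -0.0017 -0.0234 0 0 0; 1 -0.022 -0.0019 -0.0279 0 0 0; 1 -0.0239 -0.0021 -0.0324 0 0 0; 1 -0.0254 -0.0022 -0.0372 0 0 0"
}}

```text
time_s: 21.45
tcp_pos: [0.601, -0.2359, 0.167]
ee_rot: [[-0.981, -0.087, -0.173], [0.172, 0.016, -0.985], [0.088, -0.996, -0.0]]
wrist_force: [-0.1, -0.5, -0.3]
gripper_width: 0.273
```

```bash
python3 - <<'E'
from h import *
s=sense();print(s['tcp_pos'],s['wrist_force'],uv(s['tcp_pos']))
snap("19")
E
python3 crop.py 19 130 80
```

```text
[ 0.60098938 -0.23593311  0.1669535 ] [-0.06843219 -0.52133532 -0.28209752] [0.04956728 0.05325477]
```

View pics/w19c.png

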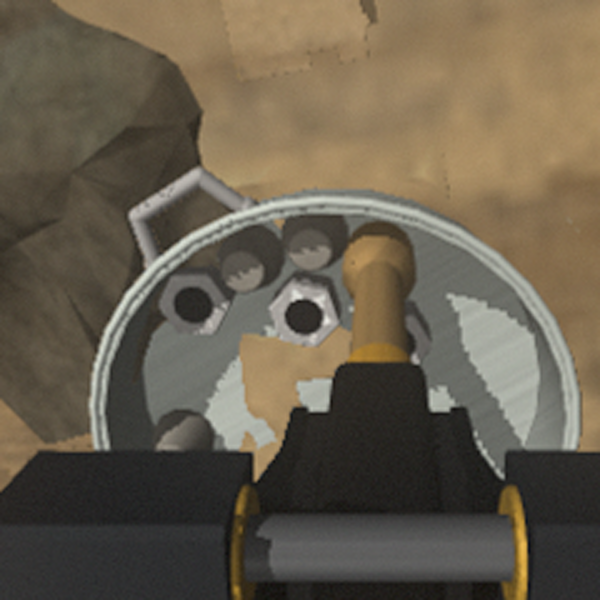

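```bash
python3 - <<'E'
from h import *
W("19",130,80,[('c',309,250),('c',241,275),('n',304,316),('n',193,304),('n',415,335)])
a=pol(71,-312)
b=np.append(w(a[0]/1e3,a[1]/1e3),.1668)
rows([(40,50),(30,56),(25,56)],.009,b,.1578)
E
```

```text
c [ 0.6143 -0.2082] [72.4 32.6]
c [ 0.6087 -0.1782] [78.4  2.7]
n [ 0.584 -0.199] [47.7 12.6]
n [ 0.5976 -0.1532] [ 77.6 -24.7]
n [ 0.5669 -0.2449] [14.6 48.7]
1 0.0078 0.0007 0.0016 0 0 0; 1 0.0131 0.0012 0.0120 0 0 0; 1 0.0173 0.0015 0.0147 0 0 0;
```

```bash
python3 - <<'E'
from h import *
a=pol(71,-312)
b=np.append(w(a[0]/1e3,a[1]/1e3),.1668)
rows([(44,48),(37,46),(30,45),(22,45),(14,45),(6,45),(-2,45),(-8,45)],.009,b,.1578)
b=np.append(w(-.008,.045),.1668)
rows([(5,44),(20,44),(34,45),(43,44),(43,44),(43,44)],.009,b,.1578)
b=np.append(w(.043,.044),.1668)
rows([(44,35),(44,27),(44,19),(44,11),(43,3),(42,-4),(41,-4),(41,-4)],.009,b,.1578)
E
```

```text
1 0.0055 0.0005 -0.0022 0 0 0; 1 0.0124 0.0011 -0.0002 0 0 0; 1 0.0189 0.0017 0.0027 0 0 0; 1 0.0256 0.0023 0.0070 0 0 0; 1 0.0324 0.0029 0.0112 0 0 0; 1 0.0391 0.0035 0.0155 0 0 0; 1 0.0459 0.0041 0.0197 0 0 0; 1 0.0510 0.0045 0.0229 0 0 0; 
1 -0.0104 -0.0009 -0.0078 0 0 0; 1 -0.0231 -0.0021 -0.0157 0 0 0; 1 -0.0354 -0.0032 -0.0223 0 0 0; 1 -0.0425 -0.0038 -0.0279 0 0 0; 1 -0.0425 -0.0038 -0.0279 0 0 0; 1 -0.0425 -0.0038 -0.0279 0 0 0; 
1 0.0039 0.0004 -0.0082 0 0 0; 1 0.0081 0.0007 -0.0149 0 0 0; 1 0.0124 0.0011 -0.0217 0 0 0; 1 0.0166 0.0015 -0.0285 0 0 0; 1 0.0217 0.0019 -0.0347 0 0 0; 1 0.0262 0.0024 -0.0401 0 0 0; 1 0.0271 0.0024 -0.0396 0 0 0; 1 0.0271 0.0024 -0.0396 0 0 0;
```

Call:
{"api": "move_arm", "payload": {
  "increments": "1 0.0055 0.0005 -0.0022 0 0 0; 1 0.0124 0.001 -0.0002 0 0 0; 1 0.0189 0.0017 0.0027 0 0 0; 1 0.0256 0.0023 0.007 0 0 0; 1 0.0324 0.0029 0.0112 0 0 0; 1 0.0391 0.0035 0.0155 0 0 0; 1 0.0459 0.004 0.0197 0 0 0; 1 0.051 0.0045 0.0229 0 0 0"
}}

```text
time_s: 22.4
tcp_pos: [0.5451, -0.2505, 0.1671]
ee_rot: [[-0.981, -0.088, -0.173], [0.173, 0.016, -0.985], [0.09, -0.996, -0.0]]
wrist_force: [0.7, 0.2, -0.3]
gripper_width: 0.277
```

```bash
python3 - <<'E'
from h import *
s=sense();print(s['tcp_pos'],s['wrist_force'],uv(s['tcp_pos']))
snap("20")
E
python3 crop.py 20 130 30
```

```text
[ 0.5450566  -0.25049943  0.16709534] [ 0.69313393  0.1538465  -0.25555426] [-0.0077293   0.04565503]
```

View pics/w20c.png

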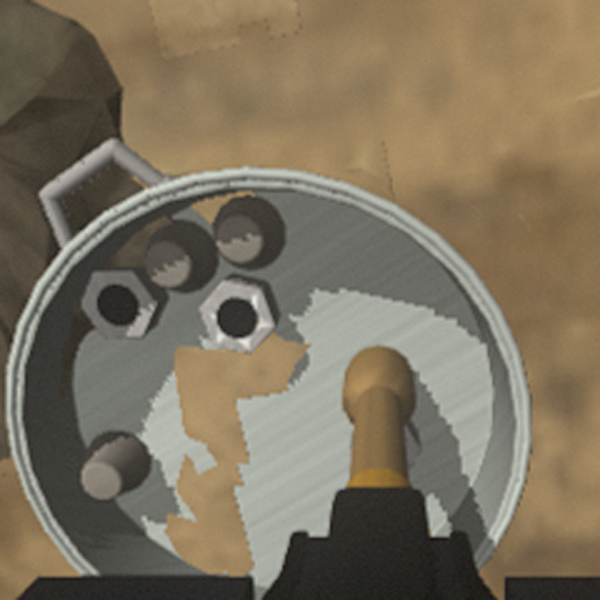

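Nut1 went along (hidden behind the stick). Now the nut0 push.

Call:
{"api": "move_arm", "payload": {
  "increments": "1 -0.0104 -0.0009 -0.0078 0 0 0; 1 -0.0231 -0.002 -0.0157 0 0 0; 1 -0.0354 -0.003 -0.0223 0 0 0; 1 -0.0425 -0.0038 -0.0279 0 0 0; 1 -0.0425 -0.0038 -0.0279 0 0 0; 1 -0.0425 -0.0038 -0.0279 0 0 0"
}}

```text
time_s: 23.15
tcp_pos: [0.5929, -0.2296, 0.1665]
ee_rot: [[-0.981, -0.089, -0.172], [0.172, 0.016, -0.985], [0.091, -0.996, -0.0]]
wrist_force: [0.3, -0.1, -1.7]
gripper_width: 0.275
```

Call:
{"api": "move_arm", "payload": {
  "increments": "1 0.0039 0.0004 -0.0082 0 0 0; 1 0.0081 0.0007 -0.0149 0 0 0; 1 0.0124 0.001 -0.0217 0 0 0; 1 0.0166 0.0015 -0.0285 0 0 0; 1 0.0217 0.002 -0.0347 0 0 0; 1 0.0262 0.0024 -0.0401 0 0 0; 1 0.0271 0.0024 -0.0396 0 0 0; 1 0.0271 0.0024 -0.0396 0 0 0"
}}

```text
time_s: 23.95
tcp_pos: [0.5726, -0.1861, 0.1672]
ee_rot: [[-0.981, -0.088, -0.173], [0.172, 0.015, -0.985], [0.09, -0.996, 0.0]]
wrist_force: [0.4, 0.6, -0.7]
gripper_width: 0.274
```

```bash
python3 - <<'E'
from h import *
s=sense();print(s['tcp_pos'],s['wrist_force'],uv(s['tcp_pos']))
snap("21")
b=np.append(w(.041,-.004),.1668)
rows([(20,0),(0,0),(0,0)],.009,b,.1578)
E
python3 crop.py 21 150 60
```

```text
[ 0.57263021 -0.18613845  0.16716339] [ 0.43545999  0.60862826 -0.6622808 ] [ 0.04207779 -0.00355771]
1 0.0156 0.0014 0.0146 0 0 0; 1 0.0325 0.0029 0.0252 0 0 0; 1 0.0325 0.0029 0.0252 0 0 0;
```

View pics/w21c.png

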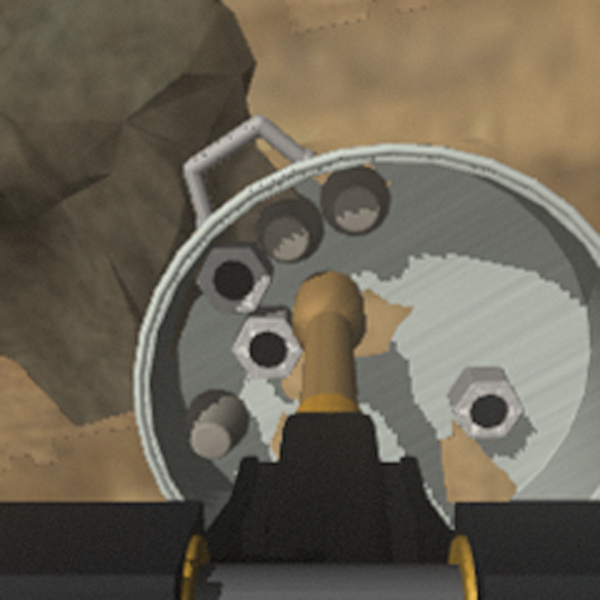

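```bash
python3 - <<'E'
from h import *
W("21",150,60,[('c',357,207),('c',288,242),('c',213,440),('n',489,411),('n',267,350),('n',235,281)])
print(uv([.5949,-.2261])*1e3,uv([.555,-.2572])*1e3,uv([.503,-.2561])*1e3,uv([.5663,-.1505])*1e3,uv([.5149,-.1588])*1e3,uv([.4807,-.1814])*1e3)
E
```

```text
c [ 0.6158 -0.2047] [75.1 29.9]
c [ 0.607  -0.1756] [77.9 -0.4]
c [ 0.526  -0.1258] [ 21.7 -77. ]
n [ 0.5161 -0.2483] [-33.8  32.7]
n [ 0.5614 -0.1571] [ 42.7 -34.7]
n [ 0.5936 -0.1503] [ 75.  -28.8]
[47.63520888 41.85136646] [-1.04650671 55.61038414] [-48.79323762  34.98370997] [ 49.65320748 -38.95239386] [ -1.08231378 -50.64670371] [-41.27965354 -42.61091649]
```

```bash
python3 - <<'E'
from h import *
b=np.append(w(.041,-.004),.1668)
rows([(34,2),(22,14),(10,32),(1,48),(-7,56),(-7,56),(-7,56)],.009,b,.1578)
b=np.append(w(-.007,.056),.1668)
rows([(-12,52),(-18,47),(-23,43),(-27,40),(-27,40),(-20,45),(-10,40),(0,30)],.009,b,.1578)
E
```

```text
1 0.0027 0.0002 0.0088 0 0 0; 1 0.0065 0.0006 0.0253 0 0 0; 1 0.0071 0.0006 0.0470 0 0 0; 1 0.0062 0.0006 0.0653 0 0 0; 1 0.0087 0.0008 0.0763 0 0 0; 1 0.0087 0.0008 0.0763 0 0 0; 1 0.0087 0.0008 0.0763 0 0 0; 
1 0.0063 0.0006 -0.0007 0 0 0; 1 0.0140 0.0013 -0.0018 0 0 0; 1 0.0204 0.0018 -0.0025 0 0 0; 1 0.0253 0.0023 -0.0029 0 0 0; 1 0.0253 0.0023 -0.0029 0 0 0; 1 0.0168 0.0015 -0.0024 0 0 0; 1 0.0110 0.0010 -0.0120 0 0 0; 1 0.0079 0.0007 -0.0257 0 0 0;
```

Call:
{"api": "move_arm", "payload": {
  "increments": "1 0.0027 0.0002 0.0088 0 0 0; 1 0.0065 0.0006 0.0253 0 0 0; 1 0.007 0.0006 0.047 0 0 0; 1 0.0062 0.0006 0.0653 0 0 0; 1 0.0087 0.0008 0.0763 0 0 0; 1 0.0087 0.0008 0.0763 0 0 0; 1 0.0087 0.0008 0.0763 0 0 0"
}}

```text
time_s: 24.8
tcp_pos: [0.5507, -0.2602, 0.1669]
ee_rot: [[-0.981, -0.089, -0.174], [0.173, 0.016, -0.985], [0.09, -0.996, -0.0]]
wrist_force: [-0.3, 0.3, -1.2]
gripper_width: 0.274
```

Call:
{"api": "move_arm", "payload": {
  "increments": "1 0.0063 0.0006 -0.0007 0 0 0; 1 0.014 0.001 -0.0018 0 0 0; 1 0.0204 0.0018 -0.0025 0 0 0; 1 0.0253 0.0023 -0.0029 0 0 0; 1 0.0253 0.0023 -0.0029 0 0 0; 1 0.0168 0.0015 -0.0024 0 0 0; 1 0.011 0.001 -0.012 0 0 0; 1 0.0079 0.0007 -0.0257 0 0 0"
}}

```text
time_s: 25.6
tcp_pos: [0.5486, -0.233, 0.1666]
ee_rot: [[-0.981, -0.088, -0.174], [0.173, 0.016, -0.985], [0.09, -0.996, 0.0]]
wrist_force: [1.2, 0.8, -1.5]
gripper_width: 0.273
```

Call:
{"api": "move_arm", "payload": {
  "increments": "1 0 -0.02 0 0 0 0; 1 0 -0.05 0 0 0 0; 1 0 -0.08 0 0 0 0; 1 0 -0.11 0 0 0 0; 1 0 -0.125 0 0 0 0; 1 0 -0.125 0 0 0 0; 1 0 -0.125 0 0 0 0"
}}

```text
time_s: 26.3
tcp_pos: [0.5587, -0.2341, 0.2905]
ee_rot: [[-0.981, -0.09, -0.172], [0.172, 0.017, -0.985], [0.091, -0.996, -0.001]]
wrist_force: [0.2, 0.4, -1.2]
gripper_width: 0.269
```

```bash
python3 - <<'E'
from h import *
s=sense();print(s['time_s'],s['tcp_pos'],s['wrist_force'],uv(s['tcp_pos']),s['ee_rot'])
snap("22")
E
python3 crop.py 22 150 30
python3 -c "
import cv2
p=cv2.imread('pics/side22.png')
cv2.imwrite('pics/s22c.png',cv2.resize(p[100:325,180:330],None,fx=2.6,fy=2.6))"
```

```text
26.3 [ 0.55868418 -0.2341321   0.29049525] [ 0.16402083  0.37350475 -1.18667646] [0.01106403 0.0356345 ] [[-9.80952000e-01 -8.95766579e-02 -1.72363559e-01]
 [ 1.71568069e-01  1.65640820e-02 -9.85033009e-01]
 [ 9.10910090e-02 -9.95842183e-01 -8.80075224e-04]]
```

View pics/w22c.png

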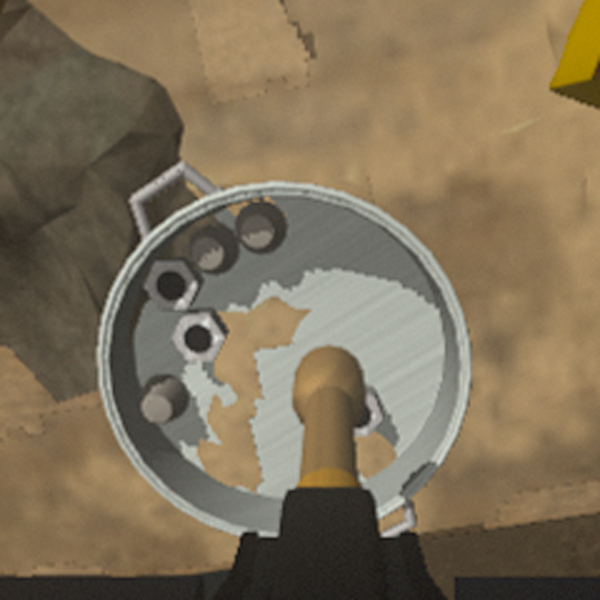

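View pics/s22c.png

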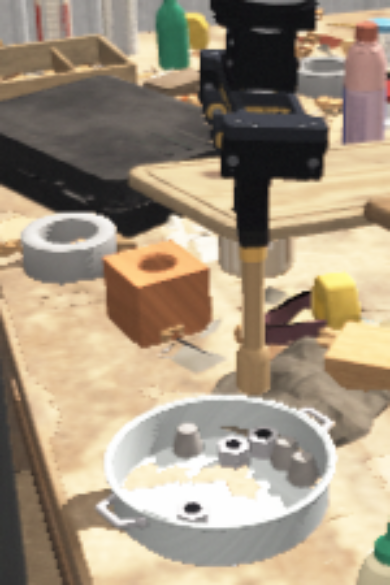

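```bash
python3 - <<'E'
from h import *
s=sense();print(s['ee_rot'].T@(np.array([.561,.140,.2905])-s['tcp_pos']))
E
```

```text
[ 0.06163957  0.00508153 -0.36951333]
```

Call:
{"api": "move_arm", "payload": {
  "increments": "1 0.004 0 -0.02 0 0 0; 1 0.011 0.001 -0.065 0 0 0; 1 0.019 0.0015 -0.115 0 0 0; 1 0.0275 0.002 -0.165 0 0 0; 1 0.036 0.003 -0.215 0 0 0; 1 0.044 0.0037 -0.265 0 0 0; 1 0.053 0.0045 -0.315 0 0 0; 1 0.059 0.005 -0.352 0 0 0"
}}

```text
time_s: 27.25
tcp_pos: [0.5604, 0.1242, 0.2908]
ee_rot: [[-0.981, -0.09, -0.172], [0.171, 0.015, -0.985], [0.091, -0.996, 0.001]]
wrist_force: [1.0, -0.1, -1.7]
gripper_width: 0.276
```

Call:
{"api": "move_arm", "payload": {
  "increments": "1 0.003 0 -0.0175 0 0 0; 1 0.003 0 -0.0175 0 0 0; 1 0.003 0 -0.0175 0 0 0; 1 0.003 0 -0.0175 0 0 0"
}}

```text
time_s: 27.65
tcp_pos: [0.5612, 0.1381, 0.2918]
ee_rot: [[-0.981, -0.089, -0.175], [0.174, 0.015, -0.985], [0.09, -0.996, 0.001]]
wrist_force: [-0.1, -0.1, -0.2]
gripper_width: 0.278
```

```bash
python3 - <<'E'
from h import *
s=sense();print(s['time_s'],s['tcp_pos'],s['wrist_force'],s['ee_rot'].round(3))
snap("23")
E
python3 crop.py 23 160 60
python3 -c "
import cv2
p=cv2.imread('pics/side23.png')
cv2.imwrite('pics/s23c.png',cv2.resize(p[90:240,190:290],None,fx=4,fy=4,interpolation=cv2.INTER_CUBIC))
p=cv2.imread('pics/top23.png')
cv2.imwrite('pics/t23c.png',cv2.resize(p[195:295,290:390],None,fx=6,fy=6,interpolation=cv2.INTER_CUBIC))"
```

```text
27.65 [0.5612314  0.13814608 0.29182156] [-0.09138813 -0.09091608 -0.15777425] [[-0.981 -0.089 -0.175]
 [ 0.174  0.015 -0.985]
 [ 0.09  -0.996  0.001]]
```

View pics/w23c.png

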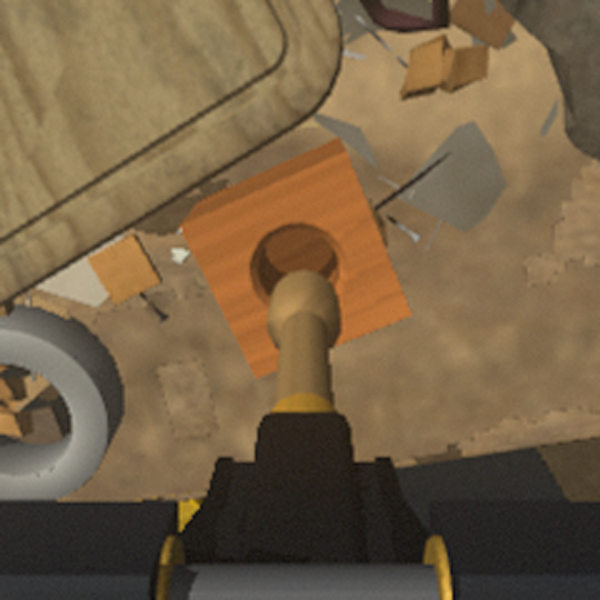

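View pics/s23c.png

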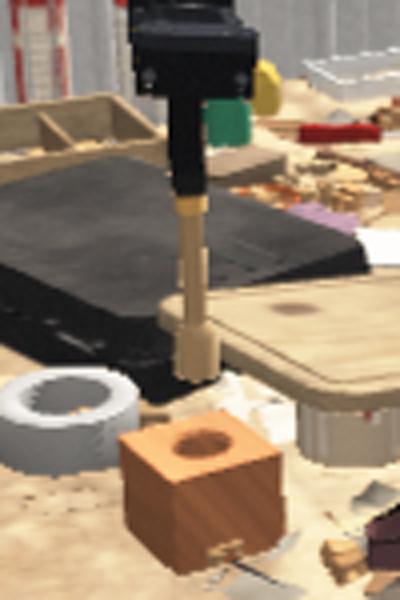

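View pics/t23c.png

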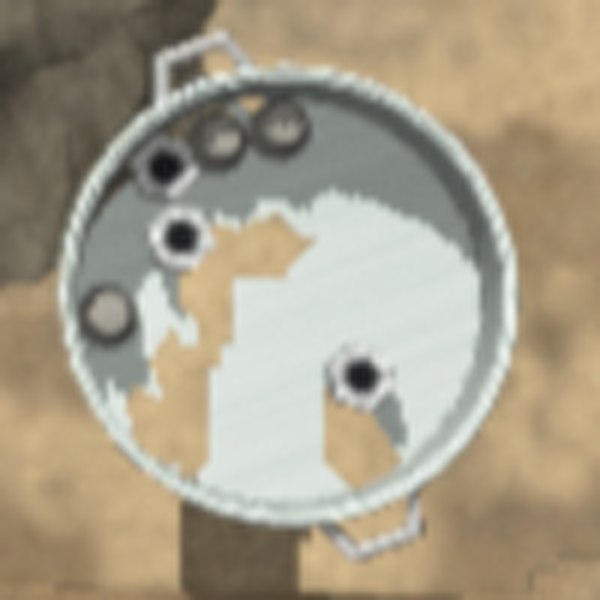

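```bash
python3 - <<'E'
from h import *
for k,x,y,z in(("nut1",361,375,.025),("nut0",181,237,.025),("nut2",165,167,.025),("cone0",108,313,.031),("cone2",221,133,.031),("cone1",284,124,.031)):
    q=wp("23",x,y,z,290,195,6,6,"top");print(k,(uv(q)*1e3).round(1))
# well in wrist23 view
for a in((250,255),(343,255),(297,222)):print(wp("23",*a,.08,160,60,2.5,2.5))
s=sense()
P=np.append(w(-.020,-.015),.2905);print(s['ee_rot'].T@(P-s['tcp_pos']))
E
```

```text
nut1 [-45.7  20.3]
nut0 [ 43.1 -33.5]
nut2 [ 76.  -28.4]
cone0 [ 22.4 -78.5]
cone2 [81.  1.]
cone1 [74.5 29.8]
[0.57426599 0.16349861 0.08      ]
[0.56607811 0.11738079 0.08      ]
[0.58644959 0.137236   0.08      ]
[-0.00929759  0.00085811  0.34081828]
```

Call:
{"api": "move_arm", "payload": {
  "increments": "1 -0.002 0.02 0 0 0 0; 1 -0.0036 0.04 0 0 0 0; 1 -0.0036 0.04 0 0 0 0; 1 -0.0036 0.04 0 0 0 0; 1 -0.0036 0.04 0 0 0 0"
}}

```text
time_s: 28.3
tcp_pos: [0.5621, 0.1394, 0.2534]
ee_rot: [[-0.981, -0.086, -0.173], [0.172, 0.016, -0.985], [0.088, -0.996, -0.001]]
wrist_force: [-0.5, -0.2, -0.8]
gripper_width: 0.275
```

```bash
python3 - <<'E'
from h import *
s=sense();print(s['time_s'],s['tcp_pos'],s['wrist_force'],s['ee_rot'].round(3))
snap("24")
print(s['ee_rot'].T@(np.array([.5603,.140,.1705])-s['tcp_pos']))
E
python3 crop.py 24 160 80
python3 -c "
import cv2
p=cv2.imread('pics/side24.png')
cv2.imwrite('pics/s24c.png',cv2.resize(p[110:240,190:290],None,fx=4.5,fy=4.5,interpolation=cv2.INTER_CUBIC))"
```

```text
28.3 [0.56205663 0.1393591  0.25336424] [-0.47876001 -0.24338167 -0.78599648] [[-0.981 -0.086 -0.173]
 [ 0.172  0.016 -0.985]
 [ 0.088 -0.996 -0.001]]
[-0.00541891  0.08270766 -0.00024048]
```

View pics/w24c.png

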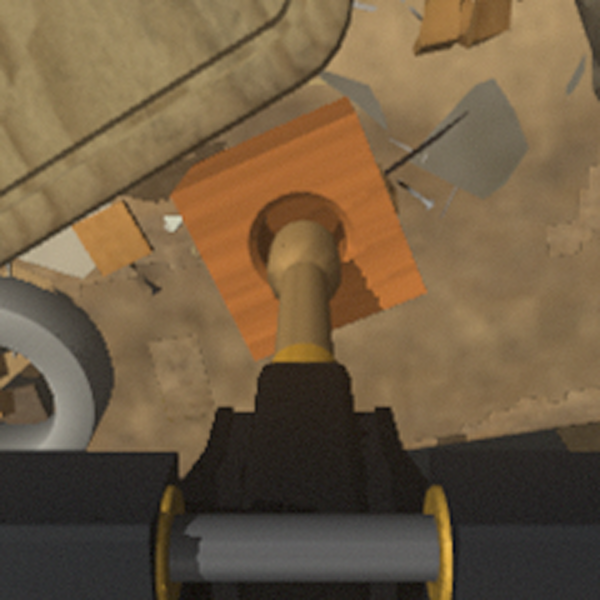

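View pics/s24c.png

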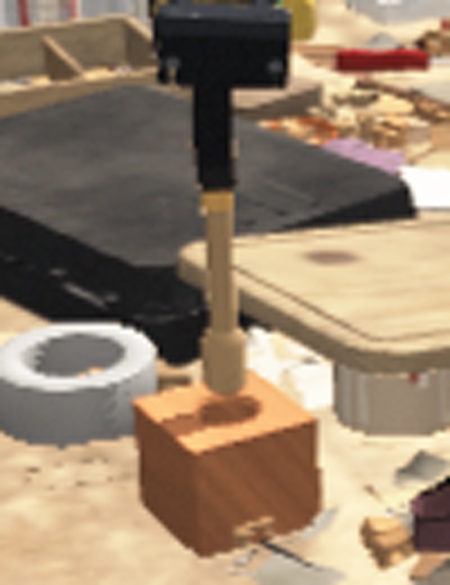

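```bash
python3 - <<'E'
from h import *
for P in([.5615,.14,.08],[.5637,.1395,.097]):print(proj("side",P))
print(190+(231.5+.5)/4.5-.5,110+(411+.5)/4.5-.5, 190+(223.5)/4.5-.5)
E
```

```text
(np.float64(238.8404280790029), np.float64(200.1986465863963))
(np.float64(239.32754603083296), np.float64(194.90653214237682))
241.05555555555554 200.94444444444446 239.16666666666666
```

```bash
python3 -c "
import cv2
p=cv2.imread('pics/side24.png')
cv2.imwrite('pics/s24d.png',cv2.resize(p[165:220,215:265],None,fx=10,fy=10,interpolation=cv2.INTER_CUBIC))"
```

```text
(no output)
```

View pics/s24d.png

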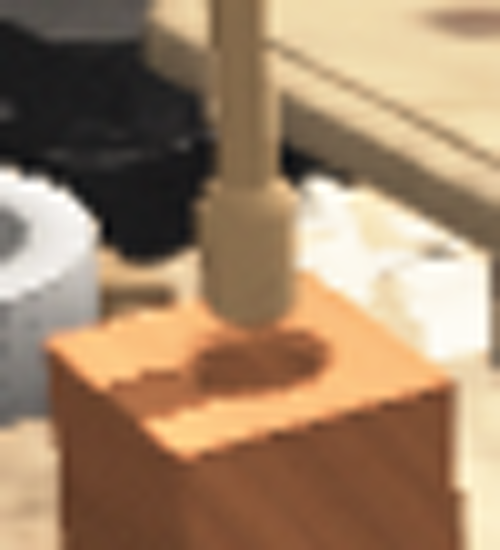

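```bash
python3 - <<'E'
from h import *
s=sense()
for z in (.24,.225,.21,.195,.18,.172):print((s['ee_rot'].T@(np.array([.5638,.141,z])-s['tcp_pos'])).round(4))
E
```

```text
[-0.0029  0.0128 -0.0017]
[-0.0043  0.0277 -0.0017]
[-0.0056  0.0427 -0.0017]
[-0.0069  0.0576 -0.0016]
[-0.0082  0.0726 -0.0016]
[-0.0089  0.0805 -0.0016]
```

Call:
{"api": "move_arm", "payload": {
  "increments": "1 -0.0029 0 -0.0017 0 0 0; 1 -0.003 0.0128 -0.0017 0 0 0; 1 -0.0043 0.0277 -0.0017 0 0 0; 1 -0.005 0.035 -0.0017 0 0 0; 1 -0.005 0.035 -0.0017 0 0 0"
}}

```text
time_s: 28.95
tcp_pos: [0.5625, 0.1406, 0.2147]
ee_rot: [[-0.981, -0.092, -0.173], [0.172, 0.014, -0.985], [0.093, -0.996, 0.002]]
wrist_force: [-0.7, -0.6, 0.2]
gripper_width: 0.271
```

```bash
python3 - <<'E'
from h import *
s=sense();print(s['time_s'],s['tcp_pos'],s['wrist_force'])
snap("25")
print((s['ee_rot'].T@(np.array([.5638,.141,.1715])-s['tcp_pos'])).round(4))
E
python3 crop.py 25 160 80
python3 -c "
import cv2
p=cv2.imread('pics/side25.png')
cv2.imwrite('pics/s25d.png',cv2.resize(p[165:220,215:265],None,fx=10,fy=10,interpolation=cv2.INTER_CUBIC))"
```

```text
28.95 [0.56246672 0.14056989 0.21468536] [-0.74934597 -0.6499704   0.16008649]
[-0.0053  0.0429 -0.0007]
```

View pics/w25c.png

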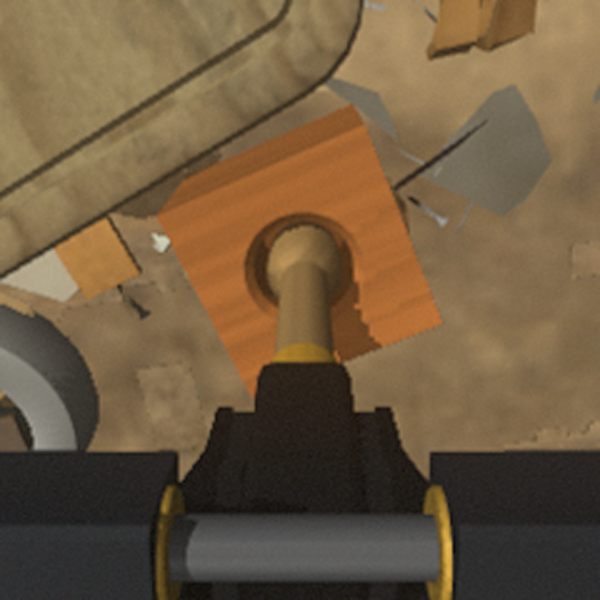

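View pics/s25d.png

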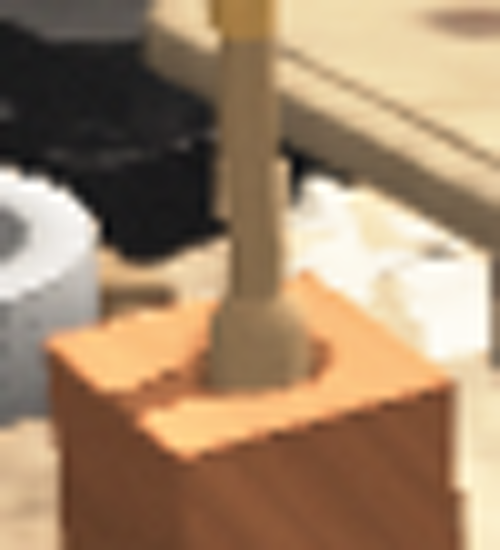

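Call:
{"api": "move_arm", "payload": {
  "increments": "1 -0.001 0.01 -0.0007 0 0 0; 1 -0.0025 0.022 -0.0007 0 0 0; 1 -0.004 0.033 -0.0007 0 0 0; 1 -0.005 0.041 -0.0007 0 0 0; 1 -0.005 0.041 -0.0007 0 0 0; 1 -0.005 0.041 -0.0007 0 0 0"
}}

```text
time_s: 29.7
tcp_pos: [0.5649, 0.1413, 0.1751]
ee_rot: [[-0.981, -0.089, -0.173], [0.172, 0.015, -0.985], [0.09, -0.996, 0.0]]
wrist_force: [-0.2, 0.1, -0.0]
gripper_width: 0.276
```

Call:
{"api": "move_arm", "payload": {
  "increments": "1 0 0.002 0 0 0 0; 1 0 0.004 0 0 0 0; 1 0 0.004 0 0 0 0; 1 0 0.004 0 0 0 0"
}}

```text
time_s: 30.1
tcp_pos: [0.5645, 0.1414, 0.1715]
ee_rot: [[-0.981, -0.088, -0.173], [0.172, 0.016, -0.985], [0.09, -0.996, -0.0]]
wrist_force: [-0.1, 0.2, -0.3]
gripper_width: 0.272
```

```bash
python3 - <<'E'
from h import *
import cv2
s=sense();print(s['time_s'],s['tcp_pos'],s['wrist_force'],s['moment'])
p,d=capture("side");cv2.imwrite("pics/s26.png",cv2.resize(p[120:240,190:290,::-1],None,fx=5,fy=5,interpolation=cv2.INTER_CUBIC))
E
```

```text
30.1 [0.56445003 0.14142763 0.17150532] [-0.11678251  0.19644809 -0.29399455] [ 0.02451609 -0.2023707  -0.04551957]
```

View pics/s26.png

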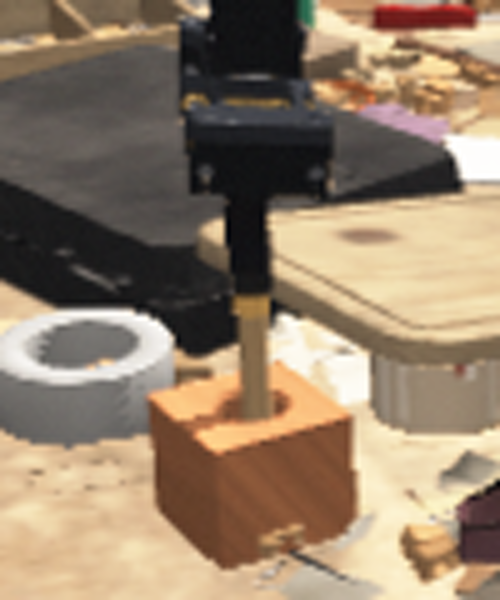

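Call:
{"api": "move_arm", "payload": {
  "increments": "1 0 0.0015 0 0 0 0; 1 0 0.0015 0 0 0 0; 0.3 0 0.0015 0 0 0 0; 0 0 0.0015 0 0 0 0; -1 0 0.0015 0 0 0 0; -1 0 0.0015 0 0 0 0; -1 0 0.0015 0 0 0 0; -1 0 0.0015 0 0 0 0"
}}

```text
time_s: 30.95
tcp_pos: [0.5643, 0.1414, 0.1699]
ee_rot: [[-0.981, -0.088, -0.173], [0.172, 0.016, -0.985], [0.09, -0.996, 0.0]]
wrist_force: [-0.6, -0.4, -0.2]
gripper_width: 0.717
```

Call:
{"api": "move_arm", "payload": {
  "increments": "-1 0 0 0 0 0 0; -1 0 0 0 0 0 0; -1 0 0 0 0 0 0; -1 0 0 0 0 0 0; -1 0 0 0 0 0 0; -1 0 0 0 0 0 0"
}}

```text
time_s: 31.55
tcp_pos: [0.5643, 0.1414, 0.1698]
ee_rot: [[-0.981, -0.089, -0.173], [0.172, 0.016, -0.985], [0.09, -0.996, -0.0]]
wrist_force: [-0.5, 0.3, 0.1]
gripper_width: 0.996
```

```bash
python3 - <<'E'
from h import *
import cv2
s=sense();print(s['time_s'],s['tcp_pos'],s['wrist_force'],s['gripper_width'])
p,d=capture("side");q,d=capture("wrist")
cv2.imwrite("pics/s27.png",np.hstack([cv2.resize(p[120:240,200:280,::-1],None,fx=5,fy=5)[:600,:400],cv2.resize(q[120:330,200:340,::-1],(400,600))]))
E
```

```text
31.55 [0.56426314 0.14142934 0.16983543] [-0.47669341  0.32745896  0.11018421] 0.9957063338982478
```

View pics/s27.png

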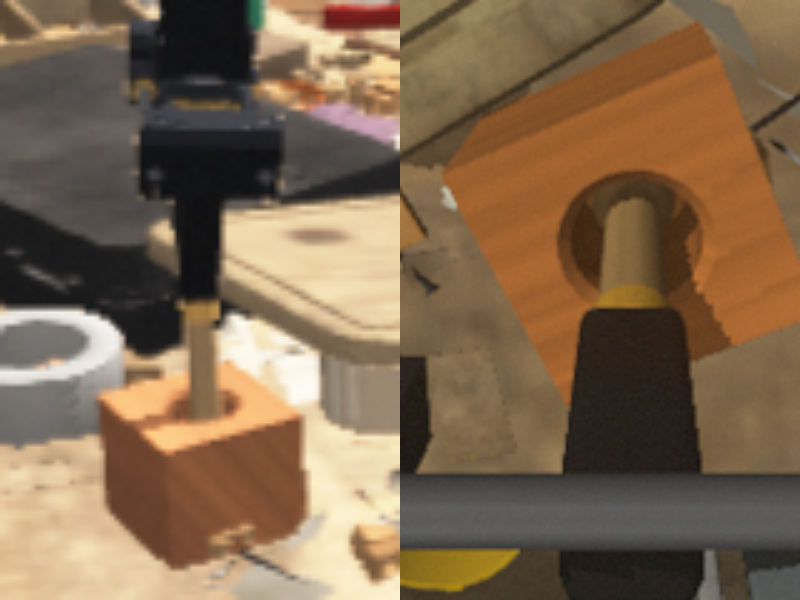

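Released and standing. Retreat straight up.

Call:
{"api": "move_arm", "payload": {
  "increments": "-1 0 -0.015 0 0 0 0; -1 0 -0.04 0 0 0 0; -1 0.003 -0.07 0 0 0 0; -1 0.006 -0.1 0 0 0 0; -1 0.01 -0.13 0 0 0 0; -1 0.012 -0.15 0 0 0 0; -1 0.012 -0.15 0 0 0 0"
}}

```text
time_s: 32.35
tcp_pos: [0.5671, 0.1415, 0.3241]
ee_rot: [[-0.982, -0.081, -0.173], [0.172, 0.018, -0.985], [0.083, -0.997, -0.004]]
wrist_force: [-0.4, -0.3, 0.2]
gripper_width: 0.995
```

Call:
{"api": "move_arm", "payload": {
  "increments": "-1 0.02 0 -0.03 0 0 0; -1 0.05 0 -0.07 0 0 0; -1 0.08 0 -0.11 0 0 0; -1 0.11 0 -0.15 0 0 0; -1 0.13 0 -0.18 0 0 0; -1 0.13 0 -0.18 0 0 0; -1 0.13 0 -0.18 0 0 0"
}}

```text
time_s: 33.05
tcp_pos: [0.4687, 0.3412, 0.3308]
ee_rot: [[-0.981, -0.09, -0.171], [0.171, 0.014, -0.985], [0.091, -0.996, 0.002]]
wrist_force: [0.3, -0.4, 0.6]
gripper_width: 1.001
```

```bash
python3 - <<'E'
from h import *
import cv2
s=sense();print(s['time_s'],s['tcp_pos'],s['wrist_force'])
snap("28")
p=cv2.imread("pics/top28.png")
cv2.imwrite("pics/t28c.png",cv2.resize(p[180:300,170:390],None,fx=3.6,fy=3.6,interpolation=cv2.INTER_CUBIC))
E
```

```text
33.05 [0.46869485 0.34118207 0.33075912] [ 0.28164238 -0.44131034  0.632631  ]
```

View pics/t28c.png

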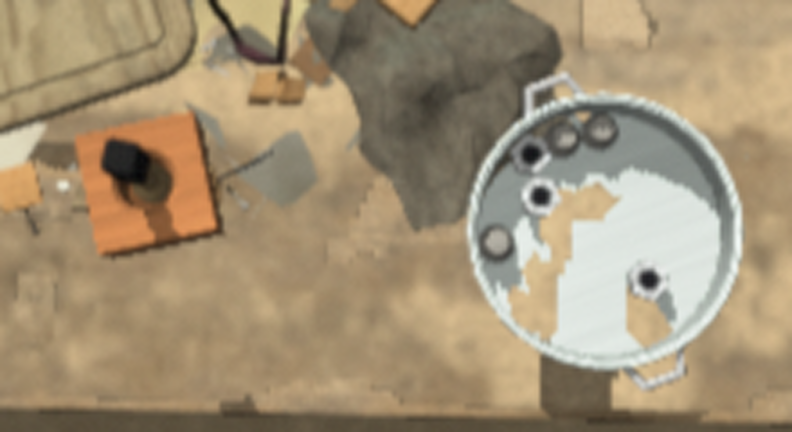

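View pics/side28.png

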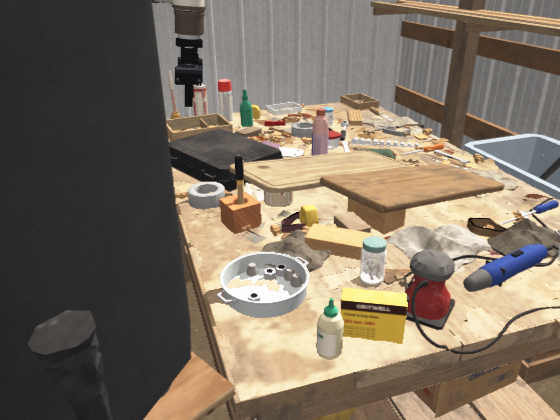

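```bash
python3 - <<'E'
from station import r
print(r.finish_job())
E
```

```text
the job is handed in; nothing more can be done
None
```

The pieces are stirred, and the stick is back in its well, standing upright and released. I handed the job in at about 33 s of the 72 s allowed.

**Last checks (top and side cameras):**
- **Shifts:** each piece has moved roughly 45 mm or more. cone0 moved least (about 47 mm), then nut1 (about 57 mm) and nut0 (about 75 mm). The other three moved over 100 mm.
- **Halves:** nut1 is now in the y > 0 half, about 20 mm past the lug line, and nut0 and nut2 are in the y < 0 half, about 33 and 28 mm past it. cone1 is in y > 0 (about 30 mm) and cone0 in y < 0 (about 78 mm). cone2 sits almost on the line, but both kinds are in both halves without it.
- **Surroundings:** every piece is in the pan. The pan's rim shows at the same pixels as at the start, and the bystanders look undisturbed in the final pictures.

**What went wrong on the way:** early in the stir a cone jammed against the wall at about 5 N. That tilted the stick about 5° in the grip, so two later sweeps slid past pieces. I tilted the tool to bring the stick upright again, and the well placing went in without any contact force. My well-centre estimates from the different views disagreed by about 3 mm, so I checked the fit in the wrist and side views before lowering the stick fully.

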